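Torque the retaining ring of a lens cell with a click spanner

ROBOT

A 7-joint arm with a two-finger parallel gripper is mounted at the origin on the work surface. World frame = base frame: x ahead of the robot, y to its left, z up, the work surface at z = 0. Lengths are in m, angles in rad, forces in N, time in s.
With the tool pointing down it reaches from about 0.4 to 0.875 m from the base axis. Payload 19.3 kg.
Tool frame: the origin (TCP) lies at the very end of the fingers, on their centre line; the grasp point (between the pads) lies 19 mm behind it; z points along the fingers, x is the direction in which the jaws open and shut, and the axes are right-handed (so a half turn about z gives the same grasp; the last joint's range is limited). The gripper opens to 85 mm and grips with 20 to 120 N. Pads are 22 mm wide; open, the fingers measure 114 mm over their backs; the gripper's body (76 mm by 85 mm) begins 54 mm behind the grasp point. The pads swing forward as they close: fully open they stand 13 mm farther back than shut.
Start: joints at [-1.179, 0.521, -0.036, 1.599, 0.021, 1.021, -0.113], TCP at [0.278, 0.56, 0.231] pointing down, gripper open.
Joint ranges: [-2.91, 2.91], [-0.3, 2.13], [-1.5, 1.42], [0.17, 2.43], [-1.26, 4.41], [0.16, 1.93], [-2.52, 2.52]. Speed limits (rad/s): [1.89, 1.89, 2.39, 2.39, 3.01, 3.01, 3.01].

INTERFACE

Orientations are given as [roll, pitch, yaw] about the fixed x, y, z axes, in that order (R = Rz(yaw) Ry(pitch) Rx(roll)).
In Python, from workcell import bot gives the robot as it stands.
- The arm moves only by the tool jog_arm, never from a script. Its argument "increments" is a list of rows, each an object of numbers: "wx", "wy", "wz": the turn, a rotation vector about the tool's x, y, z in degrees; "x", "y", "z": the shift along the tool's x, y, z in cm; "claw": the opening in per cent of the stroke, from 0 (shut) to 100 (fully open). A call has 1 to 10 rows; each row is the pose to reach, as a shift and turn from the pose measured when the call began, along the tool's axes at that moment; what a row does not reach only later rows make up. A row lasts 1/8 s, in which the tool goes at most 62.5 mm and 10.7 degrees, less where a joint would pass 70% of its speed; a pose out of reach is approached as far as the arm can. A call with a gripper value outside its range is refused whole. The fingers move at their own pace and stop on an object; "squeeze" is the grip in N (left out, the last holds). Time passes only in rows, so rows that repeat a pose let the fingers close. It gives the time, the measured TCP pose, the force and the opening at its end, in the units of the state.
- bot.observe(): the state, without advancing time (a new reading comes with each control period).
- bot.grab_frame(name): name is "side" or "top" or "wrist"; returns a dict with "pixels" (400x640x3 uint8, red, green, blue), "fov_y" (degrees; the focal length in pixels is half the picture's height over the tangent of half this angle, whatever the lens; pixels are square), "cx", "cy" (the principal point, pixels), "origin" and "orientation" of the camera in the world. Camera axes: x right, y down, z forward; pixel columns grow to the right and rows downward; lengths in m; the calibration is good to about 2 mm. A picture is of the moment at which its call begins. There is no depth.
- bot.job_done(): hands the job in, once; it reports no verdict.
The state is a dict: "clock": time; "qpos": joint angles; "qd": joint speeds; "joint_efforts": joint torques, N m; "position": TCP position; "tool_rot": TCP orientation; "force": force on the tool from outside, world axes, zero at the start; "moment": the same for the moment, N m; "grip_width": finger opening in m.
Only numpy, scipy, OpenCV 4.12 (cv2) and the standard library are available. Lean on these libraries where they do the work, as an engineer would, in place of code of your own. Each camera call takes 0.05 s, during which the arm holds its last target.

TASK

Take the T-handled click spanner from its forked rest and fit both tabs of its blade fully into the two slots of the retaining ring in the big lens cell. Turn it clockwise, without leaning hard on it or touching the glass, until it breaks over with a click; stop at once there, then hang the spanner back upright in its rest. Leave the other things on the table where they are.

Things in the scene. Friction and masses are not known exactly. Their poses are not given: they have to be found in the camera images.
- spanner: Click spanner, 168 mm tall, 0.3 kg, hanging in the rest. Origin: middle of its dark T-bar (100 x 20 x 30 mm; x long, grip across y from above; z up along the shank). Below it: neck dia 16 (z -15 to -29 mm), torque housing dia 28 (to -69), collar dia 38 (to -75; its underside sits on the fork), then the blade, pivoted about z in the housing.
- blade: Steel blade of the spanner. Origin on the shank axis, level with the tab tips, 153 mm below the spanner's origin; same axes until it clicks. Cross bar 74 x 10 x 7 mm along x, underside 6 mm above the tips; a tab at each end (x = +-34.5 mm): 5 mm radially, 3.5 mm wide, 6 mm tall. Shank dia 12 from 22 to 78 mm above the tips.
- click (a point): Pivot in the housing (on the axis, 49 mm below the spanner's origin). Turned clockwise from above against more than 0.5 N m, the handle breaks over on the blade: the torque falls at once, to 0.2 N m when the handle has swung 0.2 rad past the blade; near 0.33 rad is a hard stop. Past 0.3 rad it has been pulled too far. It springs straight when unloaded.
- ring: Retaining ring, bright top face, dark slots, dia 76, inside 61, in the cell's bore. Origin: on its axis at the slot floors; x along both slots, z up. The slots lie opposite each other (x = +-34 mm), 6 mm wide, 4 mm deep from the top face. It turns clockwise from above against 0.06 N m until it comes up tight; how far is not known, 20 to 45 deg. It takes 45 N in all from the tabs.
- slot (a point): Point on the ring at the floor of one slot, 34 mm from the ring's axis.
- cell: The big lens cell, fixed, black: foot plate 104 x 104 x 10 mm with a barrel dia 92, 60 mm tall. Origin: centre of its underside. Open bore dia 78; the ring's top face lies 10 mm below the rim, the slot floors 14 mm below it (46 mm above the table).
- lens: Glass lens dia 60 inside the ring, fixed. Origin on its axis, 36.5 mm above the table; its domed top reaches 43.5 mm above the table, 2.5 mm below the slot floors. Keep off it.
- rest: Forked rest, fixed, aluminium, on a foot plate. Origin: centre of the underside, below the hanging spanner's axis. Fork plate 58 mm wide, 8 thick, top 100 mm above the table; slot 20 mm wide along x, open to -x, from x = -31 to +8 mm; a lip 3 mm high on each tine at x = -31 to -26. Post at x = 48 to 62. The shank goes in sideways at the mouth, collar above the fork, then down.
- hung (a point): Where the spanner's origin is when it hangs in the rest: 175 mm above the table over the rest's origin; axes as the rest's.
- small_cell: Smaller empty lens cell, black, dia 56, 30 mm tall, loose. Not to be used. Origin: its underside's centre or, for a lying tool, its middle. Leave it.
- spare_ring: Plain spare ring without slots lying on the table, dia 76, 6 mm, loose. Origin: its underside's centre or, for a lying tool, its middle. Leave it.
- lens_cap: Black lens cap, dia 94, 12 mm tall, loose. Origin: its underside's centre or, for a lying tool, its middle. Leave it.
- post: Short optical post in a holder, dia 32, 86 mm tall, loose. Origin: its underside's centre or, for a lying tool, its middle. Leave it.
- wrench_a: Ordinary flat wrench, 170 mm, loose on the table. Origin: its underside's centre or, for a lying tool, its middle. Leave it.
- wrench_b: Ordinary flat wrench, 140 mm, loose on the table. Origin: its underside's centre or, for a lying tool, its middle. Leave it.
- hex_driver: Hex driver with black handle, 170 mm, lying on the table between rest and cell. Origin: its underside's centre or, for a lying tool, its middle. Leave it.
- screw_jar: Small closed jar, dia 48, 45 mm tall, loose. Origin: its underside's centre or, for a lying tool, its middle. Leave it.
Mind the look-alikes: they are no part of the job. What is shaped like the spanner but purple is not meant. Leave any brown look-alike of the rest alone.

How it is judged:
On the way, in this order (a step that is already met when the one before it is completed fails the run):
1. both tabs of the blade are down in the slots of the ring (z of blade in the frame of ring below 0.002 m and horizontal distance between blade and ring below 0.004 m and angle between the x axis of blade and the x axis of ring, either way round below 0.12 rad and angle between the x axis of spanner and the x axis of blade, either way round below 0.02 rad), for 0.1 s.
2. the spanner breaks over (handle bent by 0.03 rad or more on the blade) with its tabs in the slots (angle between the x axis of spanner and the x axis of blade, either way round above 0.03 rad and z of blade in the frame of ring below 0.0025 m and horizontal distance between blade and ring below 0.004 m and angle between the x axis of blade and the x axis of ring, either way round below 0.15 rad), for 0.03 s.
At the end, for the whole second after the job is handed in: After the click the spanner hangs upright in its fork again: its axis within 12 mm of the place, height within 4 mm, within 0.12 rad of vertical, at rest; and the ring has been turned (a slot has moved by more than 8 mm) (horizontal distance between spanner and hung below 0.012 m and z of spanner in the frame of hung between -0.004 and 0.004 m and angle between spanner's own z axis and vertical below 0.12 rad and linear speed of spanner below 0.02 m/s and distance of slot from where it was at the start of the episode above 0.008 m); the robot touches nothing.
It fails at once if pulled on after the click: the handle broken over by more than 0.30 rad (angle between the x axis of spanner and the x axis of blade, either way round above 0.3 rad).
It fails at once if leaned on the ring with more than 45 N (contact force between spanner and ring above 45 N).
It fails at once if touched the glass (contact force between spanner and lens above 0.5 N).
It fails at once if another thing on the table was shifted by more than 30 mm (distance of any of small_cell, spare_ring, lens_cap, post, wrench_a, wrench_b, hex_driver, screw_jar from where it was at the start of the episode above 0.03 m).
It also fails if it takes over 64 s, if anything falls off the work surface, if the arm or the gripper's body presses on something with over 40 N, if the wrist force passes 120 N, or if a joint passes its speed limit or range.

## Working session

There is one attempt and no reset: what is moved stays moved. The work goes in short steps, Python scripts to look and compute and a tool call to move; the robot and the scene stay as the last step left them, time stands still between calls to the robot, and variables do not carry over. Pictures are saved under pics/ and viewed, and the job is handed in when it is done.

Besides the shell and the picture viewer there is one more tool, called after ">>>" as a command line: name --argument value ..., lists and objects as JSON in quotes. jog_arm: Moves the arm, as the interface text tells. Its arguments: {"type":"object","properties":{"increments":{"type":"array","items":{"type":"object","properties":{"wx":{"type":"number"},"wy":{"type":"number"},"wz":{"type":"number"},"x":{"type":"number"},"y":{"type":"number"},"z":{"type":"number"},"claw":{"type":"number"}}}},"squeeze":{"type":"number"}},"required":["increments"]}

```bash
mkdir -p pics; ls
python3 - <<'E'
from workcell import bot
import cv2
s=bot.observe()
print(s)
for n in ("side","top","wrist"):
    f=bot.grab_frame(n)
    cv2.imwrite(f"pics/{n}0.png",f["pixels"][:,:,::-1])
    print(n,{k:v for k,v in f.items() if k!="pixels"})
E
```

```text
pics
{'clock': 0.0, 'qpos': array([-1.17919655,  0.52203854, -0.03633408,  1.59998319,  0.02118862,
        1.02108256, -0.11278614]), 'qd': array([ 0.00031575,  0.00079761, -0.00019884, -0.00109522,  0.00072835,
       -0.00064439,  0.00024807]), 'joint_efforts': array([ 5.22811060e-04, -9.27098966e+01,  1.98041774e+00, -3.69943249e+01,
        1.79368589e-02,  8.31285724e-03, -8.16947568e-05]), 'position': array([0.27835618, 0.5592295 , 0.23071925]), 'tool_rot': array([3.14152638e+00, 1.12520011e-03, 1.10899979e+00]), 'force': array([-0.3696771 ,  0.86896631, -0.80516595]), 'moment': array([ 0.02884333,  0.01554976, -0.00221235]), 'grip_width': 0.08560286788196605}
side {'fov_y': 42.163428822594994, 'cx': 327.5932138585195, 'cy': 200.47907617334664, 'origin': array([ 0.20419794, -1.250655  ,  0.97171668]), 'orientation': array([-2.16936622, -0.01128099, -0.23171508])}
top {'fov_y': 53.265122455389395, 'cx': 316.0428457054726, 'cy': 198.37732577296313, 'origin': array([ 0.32793271, -0.01832479,  1.26293001]), 'orientation': array([-2.98161889, -0.00368999, -1.57552831])}
wrist {'fov_y': 69.84430842582532, 'cx': 320.93345433699415, 'cy': 205.06730383227656, 'origin': array([0.21897373, 0.58897488, 0.37365284]), 'orientation': array([2.87498595e+00, 4.73135004e-04, 1.10998658e+00])}
```

View pics/top0.png

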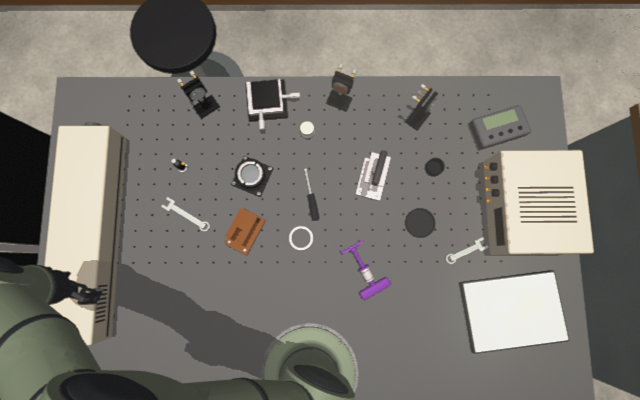

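View pics/side0.png

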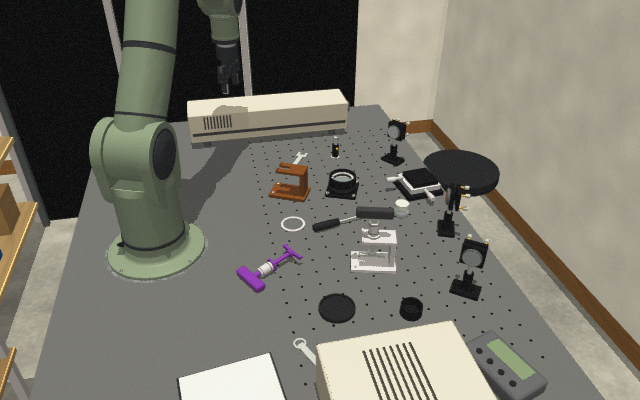

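View pics/wrist0.png

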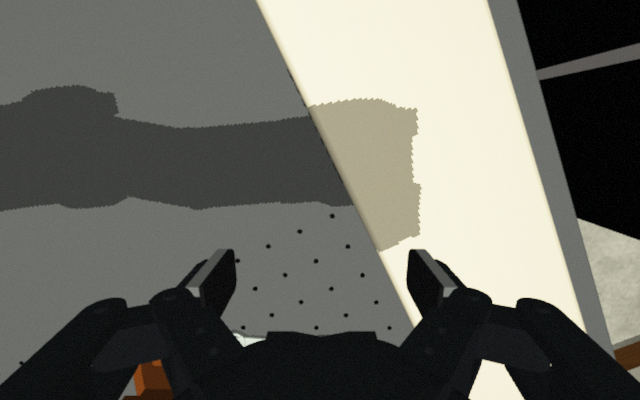

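The top picture shows the big cell with its bright ring at (251,174). The aluminium rest with the dark T-bar is at (375,172), the brown look-alike rest at (245,232) and the purple look-alike spanner at (367,272). The aluminium rest holding the dark-barred spanner fits the description, so I'll confirm it in enlarged crops.

Run:
```python
import cv2,numpy as np
t=cv2.imread("pics/top0.png");s=cv2.imread("pics/side0.png")
a=cv2.resize(t[140:210,340:410],(400,400),interpolation=cv2.INTER_CUBIC)
b=cv2.resize(t[140:210,216:286],(400,400),interpolation=cv2.INTER_CUBIC)
c=cv2.resize(s[195:285,315:435],(400,300),interpolation=cv2.INTER_CUBIC)
cv2.imwrite("pics/crop1.png",np.hstack([a,b])); cv2.imwrite("pics/crop2.png",cv2.resize(c,(800,600)))
```

```text
(no output)
```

View pics/crop1.png

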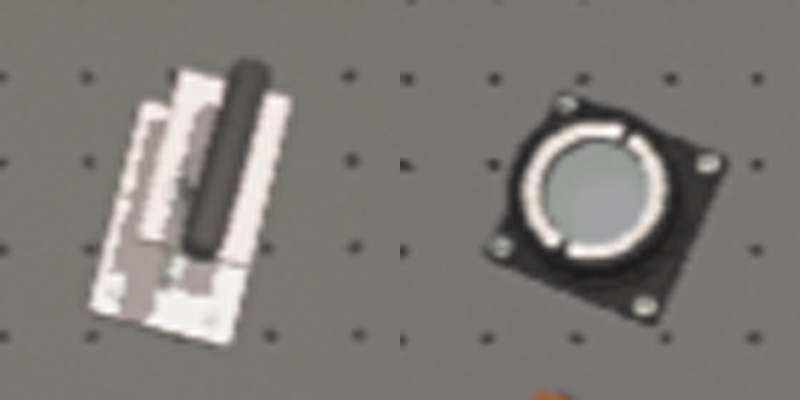

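View pics/crop2.png

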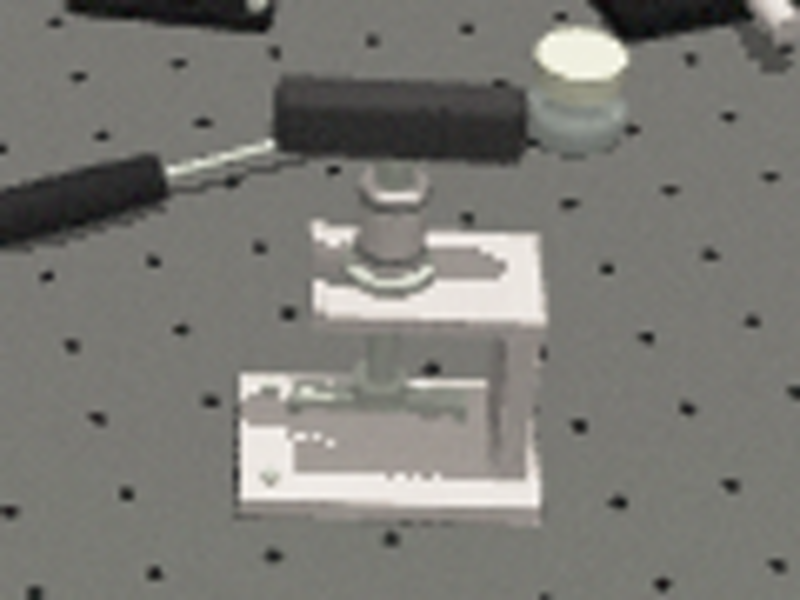

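The crops confirm it: a dark T-bar on a steel shank in the aluminium fork, with the fork mouth towards the robot and the post on the far side. The cell's ring shows two dark slots, at about (255,163) and (245,184) in the top view. Next I'll measure them.

```bash
cat > h.py <<'E'
import numpy as np,cv2
from scipy.spatial.transform import Rotation as R
from workcell import bot
def cam(f):
    h=f["pixels"].shape[0]; fl=h/2/np.tan(np.radians(f["fov_y"])/2)
    return fl,f["cx"],f["cy"],np.array(f["origin"]),R.from_euler("xyz",f["orientation"]).as_matrix()
def ray(f,px,z):
    fl,cx,cy,o,M=cam(f); px=np.atleast_2d(px).astype(float)
    d=np.c_[(px[:,0]-cx)/fl,(px[:,1]-cy)/fl,np.ones(len(px))]@M.T
    return o+d*((z-o[2])/d[:,2])[:,None]
def proj(f,P):
    fl,cx,cy,o,M=cam(f); c=(np.atleast_2d(P)-o)@M
    return np.c_[cx+fl*c[:,0]/c[:,2],cy+fl*c[:,1]/c[:,2]]
def grab(n,name):
    f=bot.grab_frame(n); cv2.imwrite(f"pics/{name}.png",f["pixels"][:,:,::-1]); return f
def togo(P,yaw):  # shift in tool axes (cm) and turn (deg) to reach tcp P pointing down with yaw of tool x
    s=bot.observe(); M=R.from_euler("xyz",s["tool_rot"])
    T=R.from_euler("xyz",[np.pi,0,yaw])
    d=M.inv().apply(np.array(P)-s["position"])*100
    w=(M.inv()*T).as_rotvec(degrees=True)
    return np.round(d,2),np.round(w,2)
E
python3 - <<'E'
from h import *
f=bot.grab_frame("top"); g=f["pixels"].astype(int)
hsv=cv2.cvtColor(f["pixels"],cv2.COLOR_RGB2HSV)
sub=(g.max(2)<75)
m=np.zeros(sub.shape,np.uint8); m[145:190,365:395]=sub[145:190,365:395]
n,l,st,ce=cv2.connectedComponentsWithStats(m); k=1+np.argmax(st[1:,4]); print(st[k],ce[k])
c=max(cv2.findContours((l==k).astype(np.uint8),0,1)[0],key=len)[:,0]
P=ray(f,c,0.19)[:,:2].astype(np.float32); r=cv2.minAreaRect(P); print("bar",r, cv2.boxPoints(r))
# ring
b=np.zeros(sub.shape,np.uint8); b[155:195,232:270]=(g.min(2)[155:195,232:270]>190)
pts=np.argwhere(b)[:,::-1]
P=ray(f,pts,0.05)[:,:2].astype(np.float32); e=cv2.minEnclosingCircle(P); print("ring",e)
print("slots",ray(f,[[255,163],[245,184]],0.05))
o,i=ray(f,[[375,170],[251,174]],0),0; print(o)
for n,px in dict(hex=[312,207],jar=[307,128],cap=[420,222],brown=[245,232]).items(): print(n,ray(f,px,0.0))
E
```

```text
[372 182   5   3   9] [373.77777778 183.11111111]
bar ((0.5425538420677185, -0.18202441930770874), (0.012203884311020374, 0.0037745086010545492), 62.50384521484375) [[ 0.5380626  -0.18656577]
 [ 0.5414107  -0.18830843]
 [ 0.5470451  -0.17748307]
 [ 0.543697   -0.1757404 ]]
ring ((0.6051019430160522, 0.182816281914711), 0.037008244544267654)
slots [[0.63633908 0.16641309 0.05      ]
 [0.56962569 0.19604872 0.05      ]]
[[ 0.62421749 -0.21580536  0.        ]
 [ 0.61250088  0.18625262  0.        ]]
hex [[ 0.50382305 -0.01089485  0.        ]]
jar [[0.76715111 0.00479047 0.        ]]
cap [[ 0.45422077 -0.35420492  0.        ]]
brown [[0.42491086 0.20123201 0.        ]]
```

Run:
```python
from h import *
f=bot.grab_frame("top"); g=f["pixels"].astype(int)
print(g.max(2)[160:176:3,368:392])
m=np.zeros(g.shape[:2],np.uint8); m[145:190,366:392]=(g.max(2)[145:190,366:392]<98)
n,l,st,ce=cv2.connectedComponentsWithStats(m); k=1+np.argmax(st[1:,4]); print(st[k],ce[k])
c=max(cv2.findContours((l==k).astype(np.uint8),0,1)[0],key=len)[:,0]
for z in (.19,.175):
  P=ray(f,c,z)[:,:2].astype(np.float32); r=cv2.minAreaRect(P); print("bar",z,r)
s=bot.grab_frame("side"); q=s["pixels"].astype(int)
m=np.zeros(q.shape[:2],np.uint8); m[203:222,354:396]=(q.max(2)[203:222,354:396]<75)
n,l,st,ce=cv2.connectedComponentsWithStats(m); k=1+np.argmax(st[1:,4]); print(st[k],ce[k], ray(s,ce[k],.175))
```

```text
[[227 219 232 239 239 222 169 159 158 128  79  75  86  90  88  82  89 170
  232 241 241 223 149 121]
 [175 223 239 239 222 171 161 162 134  82  76  87  93  89  84  87 165 230
  240 239 232 184 126 121]
 [226 240 241 239 218 166 160 134  82  73  86  93  92  86  84 133 217 240
  240 240 214 131 119 122]
 [240 240 228 180 145 153 150 106  75  86  94  94  89  83 117 210 240 240
  240 214 125 119 122 122]
 [232 223 196 128 109 117 107  75  85  94  95  93  85 106 203 242 241 241
  223 148 120 120 122 123]
 [235 201 151 134 116  91  71  83  93  94  94  85  95 189 238 240 240 233
  186 126 121 122 121 122]]
[372 150  15  36 230] [378.81304348 167.46086957]
bar 0.19 ((0.5873274207115173, -0.1966235339641571), (0.019933560863137245, 0.10174520313739777), 70.51361083984375)
bar 0.175 ((0.5909539461135864, -0.19911623001098633), (0.020212261006236076, 0.10316764563322067), 70.51358032226562)
[356 207  40  13 375] [374.14666667 213.16533333] [[ 0.58749575 -0.19969294  0.175     ]]
```

The two views agree that the bar is centred near (0.587,-0.198) with a yaw of about -19.5°. The ring centre is near (0.605,0.183) with a slot yaw of about -24°. Now I'll move above the bar.

Run:
```python
from h import *
y=np.radians(70.5)
print(togo([.44,.18,.30],y)); print(togo([.587,-.198,.30],y))
```

```text
(array([-26.77,  31.37,  -6.88]), array([-0.  ,  0.02, -6.96]))
(array([-54.06,  61.37,  -6.87]), array([-0.  ,  0.02, -6.96]))
```

>>> jog_arm --increments '[{"x":0,"y":0,"z":-6.9},{"x":-4,"y":4.7,"z":-6.9,"wz":-7},{"x":-8,"y":9.4,"z":-6.9,"wz":-7},{"x":-12,"y":14,"z":-6.9,"wz":-7},{"x":-16,"y":18.5,"z":-6.9,"wz":-7},{"x":-20,"y":23,"z":-6.9,"wz":-7},{"x":-24,"y":27.5,"z":-6.9,"wz":-7},{"x":-28,"y":32,"z":-6.9,"wz":-7},{"x":-32,"y":36.5,"z":-6.9,"wz":-7},{"x":-36,"y":41,"z":-6.9,"wz":-7}]'

```text
schema error: expected keys wx, wy, wz, x, y, z, claw
```

Run:
```python
from h import *
print(togo([.587,-.198,.30],np.radians(70.5)))
```

```text
(array([-54.06,  61.37,  -6.87]), array([-0.  ,  0.02, -6.96]))
```

>>> jog_arm --increments '[{"x":0,"y":0,"z":-6.9,"wx":0,"wy":0,"wz":0,"claw":100},{"x":-4,"y":4.7,"z":-6.9,"wx":0,"wy":0,"wz":-7,"claw":100},{"x":-8,"y":9.4,"z":-6.9,"wx":0,"wy":0,"wz":-7,"claw":100},{"x":-12,"y":14,"z":-6.9,"wx":0,"wy":0,"wz":-7,"claw":100},{"x":-16,"y":18.5,"z":-6.9,"wx":0,"wy":0,"wz":-7,"claw":100},{"x":-20,"y":23,"z":-6.9,"wx":0,"wy":0,"wz":-7,"claw":100},{"x":-24,"y":27.5,"z":-6.9,"wx":0,"wy":0,"wz":-7,"claw":100},{"x":-28,"y":32,"z":-6.9,"wx":0,"wy":0,"wz":-7,"claw":100},{"x":-32,"y":36.5,"z":-6.9,"wx":0,"wy":0,"wz":-7,"claw":100},{"x":-36,"y":41,"z":-6.9,"wx":0,"wy":0,"wz":-7,"claw":100}]'

```text
clock: 1.55
position: [0.4856, 0.0526, 0.3005]
tool_rot: [3.141, -0.0, 1.231]
force: [1.2, 1.3, -0.1]
grip_width: 0.085
```

Run:
```python
from h import *
print(togo([.587,-.198,.30],np.radians(70.5)))
f=grab("wrist","w1")
```

```text
(array([-20.26,  17.91,   0.06]), array([ 0.03, -0.01,  0.05]))
```

>>> jog_arm --increments '[{"x":-4,"y":3.6,"z":0,"wx":0,"wy":0,"wz":0,"claw":100},{"x":-8,"y":7.2,"z":0,"wx":0,"wy":0,"wz":0,"claw":100},{"x":-12,"y":10.8,"z":0,"wx":0,"wy":0,"wz":0,"claw":100},{"x":-16,"y":14.4,"z":0,"wx":0,"wy":0,"wz":0,"claw":100},{"x":-20.3,"y":17.9,"z":0,"wx":0,"wy":0,"wz":0,"claw":100},{"x":-20.3,"y":17.9,"z":0,"wx":0,"wy":0,"wz":0,"claw":100}]'

```text
clock: 2.35
position: [0.5867, -0.2109, 0.3009]
tool_rot: [3.139, 0.004, 1.219]
force: [-0.6, 1.7, -0.9]
grip_width: 0.086
```

Run:
```python
from h import *
s=bot.observe();print(s["position"],s["qpos"])
f=grab("wrist","w2")
```

```text
[ 0.58666742 -0.21094281  0.30089184] [ 0.04270009  0.47224832  0.3063167   1.53366465 -0.1456861   1.15656931
  1.59510149]
```

View pics/w2.png

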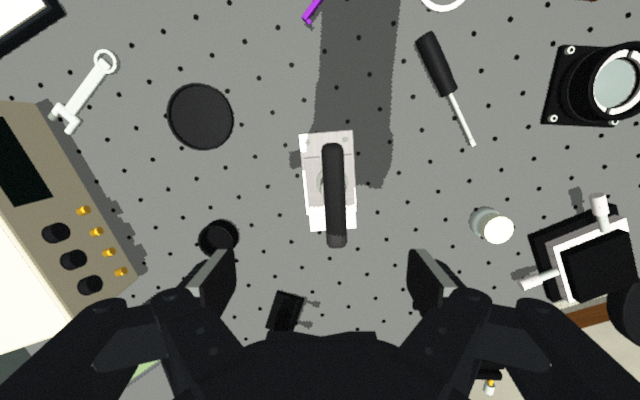

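The wrist view shows the dark bar from (332,145) to (337,247) above the aluminium rest, with nothing close to it. I'll measure it in this view.

Run:
```python
from h import *
f=bot.grab_frame("wrist"); g=f["pixels"].astype(int)
b=f["pixels"][120:260,280:390,::-1]; cv2.imwrite("pics/w2c.png",cv2.resize(b,None,fx=4,fy=4,interpolation=cv2.INTER_CUBIC))
m=np.zeros(g.shape[:2],np.uint8); m[120:260,300:370]=(g.max(2)[120:260,300:370]<62)
n,l,st,ce=cv2.connectedComponentsWithStats(m); k=1+np.argmax(st[1:,4]); print(st[k],ce[k])
c=max(cv2.findContours((l==k).astype(np.uint8),0,1)[0],key=len)[:,0]
for z in (.19,.175):
  P=ray(f,c,z)[:,:2].astype(np.float32); r=cv2.minAreaRect(P); print("bar",z,r)
p=np.argwhere(l==k)[:,::-1]; P=ray(f,p,.19)[:,:2]; u,sv,vt=np.linalg.svd(P-P.mean(0),full_matrices=False); print(P.mean(0),np.degrees(np.arctan(vt[0,1]/vt[0,0])))
```

```text
[ 319  144   25  101 1804] [331.08037694 190.12971175]
bar 0.19 ((0.5847751498222351, -0.19772246479988098), (0.018609819933772087, 0.09301692992448807), 73.70523071289062)
bar 0.175 ((0.5883611440658569, -0.1984645128250122), (0.01971026510000229, 0.09851718693971634), 73.70523071289062)
[ 0.57999123 -0.19627819] -16.395532978089296
```

View pics/w2c.png

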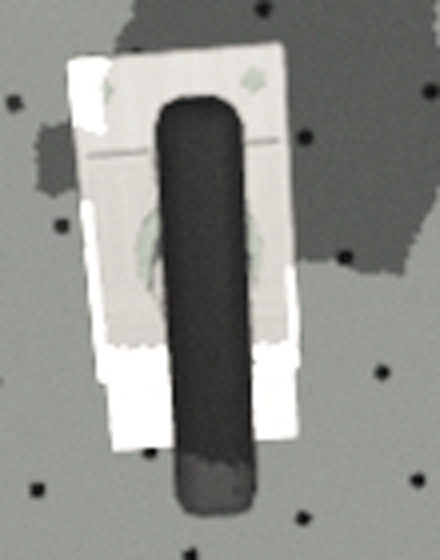

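```bash
cat >> h.py <<'E'
def bar(f,box,z=.19,th=105):
    x0,x1,y0,y1=box; g=f["pixels"].astype(int).max(2)
    m=np.zeros(g.shape,np.uint8); m[y0:y1,x0:x1]=g[y0:y1,x0:x1]<th
    m=cv2.morphologyEx(m,cv2.MORPH_OPEN,np.ones((9,9),np.uint8))
    n,l,st,ce=cv2.connectedComponentsWithStats(m); k=1+np.argmax(st[1:,4])
    c=max(cv2.findContours((l==k).astype(np.uint8),0,1)[0],key=len)[:,0]
    P=ray(f,c,z)[:,:2].astype(np.float32); return st[k],cv2.minAreaRect(P)
E
python3 - <<'E'
from h import *
f=bot.grab_frame("wrist"); s=bot.observe();print(s["position"],s["tool_rot"])
print(bar(f,(305,365,130,260)))
E
```

```text
[ 0.58679223 -0.2058837   0.30135657] [3.13966889e+00 1.83427917e-03 1.22478654e+00]
(array([ 318,  145,   24,  104, 2102], dtype=int32), ((0.5870053172111511, -0.19832870364189148), (0.018940433859825134, 0.09749944508075714), 73.29525756835938))
```

>>> jog_arm --increments '[{"x":0.7,"y":-0.2,"z":0,"wx":0,"wy":0,"wz":0,"claw":100},{"x":0.7,"y":-0.2,"z":0,"wx":0,"wy":0,"wz":0,"claw":100},{"x":0.7,"y":-0.2,"z":0,"wx":0,"wy":0,"wz":0,"claw":100}]'

```text
clock: 2.88
position: [0.5874, -0.198, 0.3015]
tool_rot: [3.139, 0.002, 1.226]
force: [0.0, 0.3, 1.2]
grip_width: 0.0849
```

Run:
```python
from h import *
f=bot.grab_frame("wrist"); s=bot.observe();print(s["position"],np.degrees(s["tool_rot"]))
st,r=bar(f,(305,365,130,260)); print(st,r)
# edges of the bar by row: half-level crossing
g=f["pixels"].astype(int).max(2)
L=[];Rr=[]
for y in range(155,235,4):
    row=g[y]; xc=st[0]+st[2]//2
    xl=xc
    while row[xl]<105: xl-=1
    xr=xc
    while row[xr]<105: xr+=1
    L.append((xl+.5,y));Rr.append((xr-.5,y))
for E in (L,Rr):
    P=ray(f,E,.19)[:,:2].astype(np.float32); v=cv2.fitLine(P,cv2.DIST_HUBER,0,.01,.01).ravel(); print(np.degrees(np.arctan(v[1]/v[0])),v[2:])
t=bot.grab_frame("top"); print("tip check")
```

```text
[ 0.58732354 -0.19828761  0.30150052] [1.79877396e+02 1.00434572e-01 7.02042766e+01]
[ 308  148   25  103 2074] ((0.5871714353561401, -0.1982233226299286), (0.018916981294751167, 0.09710388630628586), 73.14291381835938)
-16.274347 [ 0.5768286  -0.20487432]
-16.921923 [ 0.5831619  -0.18718691]
tip check
```

>>> jog_arm --increments '[{"x":0,"y":0,"z":3,"wx":0,"wy":0,"wz":-3,"claw":100},{"x":0,"y":0,"z":6,"wx":0,"wy":0,"wz":-3,"claw":100},{"x":0,"y":0,"z":9,"wx":0,"wy":0,"wz":-3,"claw":100},{"x":0,"y":0,"z":11,"wx":0,"wy":0,"wz":-3,"claw":100},{"x":0,"y":0,"z":12,"wx":0,"wy":0,"wz":-3,"claw":100},{"x":0,"y":0,"z":12,"wx":0,"wy":0,"wz":-3,"claw":100}]'

```text
clock: 3.72
position: [0.5874, -0.1988, 0.1813]
tool_rot: [3.14, 0.002, 1.277]
force: [-0.3, -0.3, 0.4]
grip_width: 0.0853
```

Run:
```python
from h import *
print(togo([.5872,-.1982,.156],np.radians(73.3)))
f=grab("wrist","w3")
```

```text
(array([ 0.06, -0.04,  2.53]), array([ 0.08,  0.12, -0.12]))
```

View pics/w3.png

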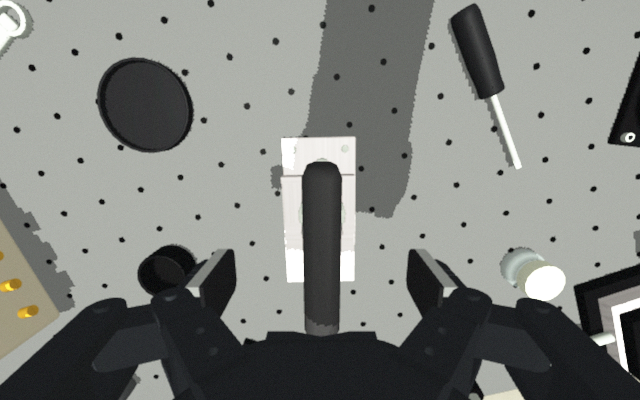

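The bar is vertical in the picture at x≈321, midway between the fingers at 235 and 408. I'll go down and grip.

>>> jog_arm --increments '[{"x":0.05,"y":0,"z":1.5,"wx":0,"wy":0,"wz":0,"claw":100},{"x":0.05,"y":0,"z":2.5,"wx":0,"wy":0,"wz":0,"claw":100},{"x":0.05,"y":0,"z":2.5,"wx":0,"wy":0,"wz":0,"claw":60},{"x":0.05,"y":0,"z":2.5,"wx":0,"wy":0,"wz":0,"claw":40},{"x":0.05,"y":0,"z":2.5,"wx":0,"wy":0,"wz":0,"claw":25},{"x":0.05,"y":0,"z":2.5,"wx":0,"wy":0,"wz":0,"claw":0},{"x":0.05,"y":0,"z":2.5,"wx":0,"wy":0,"wz":0,"claw":0},{"x":0.05,"y":0,"z":2.5,"wx":0,"wy":0,"wz":0,"claw":0},{"x":0.05,"y":0,"z":2.5,"wx":0,"wy":0,"wz":0,"claw":0}]' --squeeze 100

```text
clock: 4.9
position: [0.588, -0.1987, 0.1574]
tool_rot: [3.138, 0.002, 1.277]
force: [-1.3, 0.3, 5.0]
grip_width: 0.0189
```

Run:
```python
from h import *
s=bot.observe();print(s)
```

```text
{'clock': 4.9, 'qpos': array([ 0.06298794,  0.61101271,  0.24777879,  1.69265152, -0.18444665,
        0.85777407,  1.66547103]), 'qd': array([ 5.26373606e-05, -5.84327132e-04,  1.93801245e-03, -1.25566657e-04,
        1.95585188e-03,  1.05470365e-03,  1.50397455e-03]), 'joint_efforts': array([-1.96488183e-01, -9.08783770e+01,  8.64129514e+00, -3.13828862e+01,
       -1.85619592e-04, -4.36004028e-01, -6.50987844e-03]), 'position': array([ 0.58803929, -0.19865525,  0.15744998]), 'tool_rot': array([3.13844711e+00, 1.91309212e-03, 1.27716511e+00]), 'force': array([-1.31718838,  0.25637381,  4.97331623]), 'moment': array([ 0.2065947 ,  0.30925927, -0.0335058 ]), 'grip_width': 0.018947464354834805}
```

Gripped: the opening is 19 mm on the 20 mm bar. I'll lift 8 mm, back out of the fork mouth along tool -y, then raise.

>>> jog_arm --increments '[{"x":0,"y":0,"z":-0.5,"wx":0,"wy":0,"wz":0,"claw":0},{"x":0,"y":0,"z":-0.8,"wx":0,"wy":0,"wz":0,"claw":0},{"x":0,"y":0,"z":-0.8,"wx":0,"wy":0,"wz":0,"claw":0},{"x":0,"y":0,"z":-0.8,"wx":0,"wy":0,"wz":0,"claw":0}]'

```text
clock: 5.4
position: [0.5879, -0.1986, 0.1653]
tool_rot: [3.139, 0.002, 1.277]
force: [0.5, -0.2, -3.9]
grip_width: 0.0188
```

Run:
```python
from h import *
s=bot.observe();print(s["position"],s["tool_rot"],s["force"],s["moment"])
f=grab("side","s1"); c=f["pixels"][190:290,310:430,::-1]; cv2.imwrite("pics/s1c.png",cv2.resize(c,None,fx=5,fy=5,interpolation=cv2.INTER_CUBIC))
```

```text
[ 0.58793843 -0.19856173  0.16532701] [3.13867054e+00 1.89686480e-03 1.27719469e+00] [ 0.46544773 -0.16049164 -3.88253316] [0.04579045 0.05491643 0.02307181]
```

View pics/s1c.png

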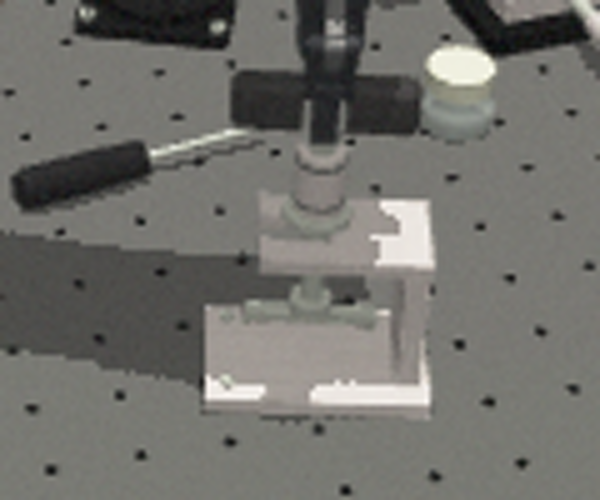

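The spanner is lifted and hangs freely: the collar is above the fork and the wrist reads about -3.9 N. Now out of the mouth.

>>> jog_arm --increments '[{"x":0,"y":-1,"z":0,"wx":0,"wy":0,"wz":0,"claw":0},{"x":0,"y":-3,"z":0,"wx":0,"wy":0,"wz":0,"claw":0},{"x":0,"y":-5,"z":0,"wx":0,"wy":0,"wz":0,"claw":0},{"x":0,"y":-7,"z":0,"wx":0,"wy":0,"wz":0,"claw":0},{"x":0,"y":-9,"z":0,"wx":0,"wy":0,"wz":0,"claw":0},{"x":0,"y":-9.5,"z":0,"wx":0,"wy":0,"wz":0,"claw":0},{"x":0,"y":-9.5,"z":-2,"wx":0,"wy":0,"wz":0,"claw":0},{"x":0,"y":-9.5,"z":-5,"wx":0,"wy":0,"wz":0,"claw":0},{"x":0,"y":-9.5,"z":-8,"wx":0,"wy":0,"wz":0,"claw":0},{"x":0,"y":-9.5,"z":-11,"wx":0,"wy":0,"wz":0,"claw":0}]'

```text
clock: 6.7
position: [0.4969, -0.1708, 0.2761]
tool_rot: [3.138, 0.002, 1.277]
force: [-0.4, 0.5, -3.4]
grip_width: 0.019
```

Run:
```python
from h import *
s=bot.observe();print(s["position"],s["force"])
f=grab("wrist","w4"); grab("side","s2")
print(togo([.605,.183,.30],np.radians(68)))
```

```text
[ 0.49689269 -0.17082181  0.27607418] [-0.35244365  0.46779352 -3.42584026]
(array([ 3.70e+01, -1.00e-02, -2.29e+00]), array([0.43, 0.06, 5.17]))
```

View pics/w4.png

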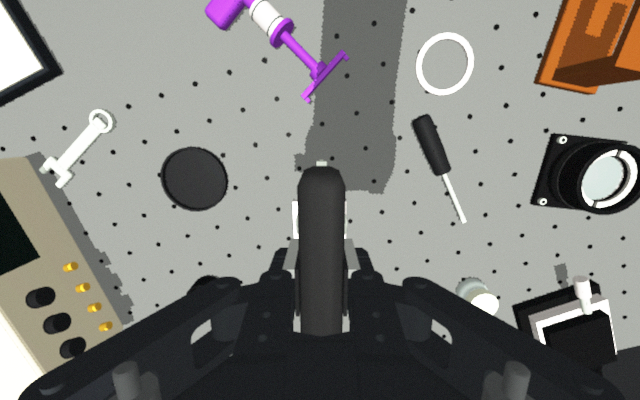

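View pics/s2.png

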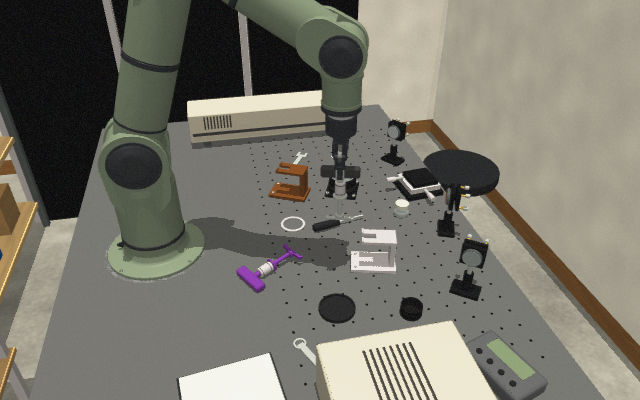

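The wrist view shows the held bar, with the blade's front tab just visible at (321,163). The cell is at the right, about (605,175). I'll carry the spanner past the ring so that the wrist camera looks straight down on the ring.

Run:
```python
from h import *
print(togo([.669,.1545,.28],np.radians(66)))
```

```text
(array([36.13,  6.93, -0.23]), array([0.43, 0.05, 7.17]))
```

>>> jog_arm --increments '[{"x":4,"y":0.7,"z":0,"wx":0,"wy":0,"wz":1,"claw":0},{"x":8,"y":1.5,"z":0,"wx":0,"wy":0,"wz":2,"claw":0},{"x":12,"y":2.3,"z":0,"wx":0,"wy":0,"wz":3,"claw":0},{"x":16,"y":3.1,"z":0,"wx":0,"wy":0,"wz":4,"claw":0},{"x":20,"y":3.9,"z":0,"wx":0,"wy":0,"wz":5,"claw":0},{"x":24,"y":4.7,"z":0,"wx":0,"wy":0,"wz":6,"claw":0},{"x":28,"y":5.5,"z":0,"wx":0,"wy":0,"wz":7,"claw":0},{"x":32,"y":6.3,"z":0,"wx":0,"wy":0,"wz":7,"claw":0},{"x":36,"y":6.9,"z":0,"wx":0,"wy":0,"wz":7,"claw":0},{"x":36,"y":6.9,"z":0,"wx":0,"wy":0,"wz":7,"claw":0}]'

```text
clock: 8.05
position: [0.6684, 0.1571, 0.2753]
tool_rot: [3.136, 0.001, 1.159]
force: [-0.8, -0.9, -3.4]
grip_width: 0.0187
```

>>> jog_arm --increments '[{"x":0,"y":0,"z":0,"wx":0,"wy":0,"wz":0,"claw":0},{"x":0,"y":0,"z":0,"wx":0,"wy":0,"wz":0,"claw":0},{"x":0,"y":0,"z":0,"wx":0,"wy":0,"wz":0,"claw":0}]'

```text
clock: 8.43
position: [0.6684, 0.1564, 0.2754]
tool_rot: [3.136, 0.001, 1.158]
force: [0.1, -0.3, -2.7]
grip_width: 0.0187
```

Run:
```python
from h import *
s=bot.observe();print(s["position"],s["tool_rot"],s["qd"].round(3))
f=grab("wrist","w5"); g=f["pixels"]
print(proj(f,[.605,.183,.05]))
```

```text
[0.66837377 0.15638493 0.275352  ] [3.13604127e+00 5.83483073e-04 1.15825244e+00] [ 0.    -0.002  0.001 -0.005 -0.001  0.001  0.   ]
[[320.05920831 123.84264428]]
```

View pics/w5.png

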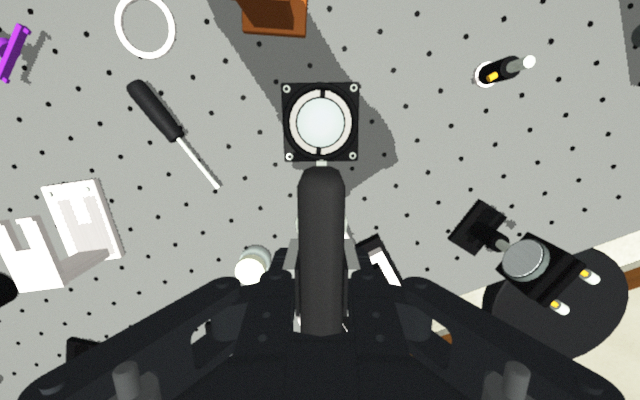

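The ring is at (320,122) with its slots at about (321,94) and (319,151), nearly in line with the bar. Its bright outline should give the centre and the slot gaps.

```bash
cat >> h.py <<'E'
def ring(f,c,rad=45,z=.05,thr=None,save=None):
    """bright ring ellipse centre by world-plane circle and slots as dark gaps at r=34mm in polar sampling"""
    g=cv2.cvtColor(f["pixels"],cv2.COLOR_RGB2GRAY)
    ctr=np.array(c,float)
    ang=np.radians(np.arange(0,360,1.0))
    for it in range(4):
        # radial profile outer edge: bright->dark crossing near 38mm
        rr=np.arange(.0345,.044,.0002); E=[]
        for a in ang:
            P=np.c_[ctr[0]+rr*np.cos(a),ctr[1]+rr*np.sin(a),np.full(len(rr),z)]
            v=cv2.remap(g,proj(f,P).astype(np.float32)[:,None,:],None,cv2.INTER_LINEAR).ravel().astype(float)
            if v[:5].mean()>150:
                d=np.where(v<120)[0]
                if len(d): E.append(ctr+rr[d[0]]*np.array([np.cos(a),np.sin(a)]))
        E=np.array(E); A=np.c_[2*E,np.ones(len(E))]; s=np.linalg.lstsq(A,(E**2).sum(1),rcond=None)[0]
        ctr=s[:2]; r=np.sqrt(s[2]+ctr@ctr)
        res=np.abs(np.hypot(*(E-ctr).T)-r); E=E[res<2.5*np.median(res)+1e-5]
        A=np.c_[2*E,np.ones(len(E))]; s=np.linalg.lstsq(A,(E**2).sum(1),rcond=None)[0]; ctr=s[:2]; r=np.sqrt(s[2]+ctr@ctr)
    ang=np.radians(np.arange(0,360,.5)); prof=[]
    for q in (.032,.033,.034,.035,.036):
        P=np.c_[ctr[0]+q*np.cos(ang),ctr[1]+q*np.sin(ang),np.full(len(ang),z)]
        prof.append(cv2.remap(g,proj(f,P).astype(np.float32)[:,None,:],None,cv2.INTER_LINEAR).ravel().astype(float))
    prof=np.mean(prof,0)
    return ctr,r,ang,prof,len(E)
E
python3 - <<'E'
from h import *
f=bot.grab_frame("wrist")
c,r,a,p,n=ring(f,[.605,.183]); print(c,r,n)
d=np.degrees(a); low=p<140
lab=np.where(low)[0]; 
grp=np.split(lab,np.where(np.diff(lab)>4)[0]+1)
for q in grp:
    w=(255-p[q]); print(d[q[0]],d[q[-1]],p[q].min(),"centroid",(d[q]*w).sum()/w.sum())
E
```

```text
[0.60368621 0.1835829 ] 0.03850000000000168 201
147.5 156.5 33.4 centroid 152.0188434048083
327.5 337.0 28.4 centroid 332.2370025005208
```

The slots are at 152.0° and 332.2°, almost exactly opposite, so the slot line passes through the fitted centre (0.6037,0.1836) and the slot yaw is -27.9°. I'll move the spanner above the ring.

Run:
```python
from h import *
print(togo([.6045,.1832,.22],np.radians(62.1)))
```

```text
(array([-0.12, -6.96,  5.51]), array([0.33, 0.01, 4.27]))
```

>>> jog_arm --increments '[{"x":0,"y":-2.5,"z":0,"wx":0.15,"wy":0,"wz":4.3,"claw":0},{"x":-0.1,"y":-5,"z":0,"wx":0.15,"wy":0,"wz":4.3,"claw":0},{"x":-0.1,"y":-7,"z":0,"wx":0.15,"wy":0,"wz":4.3,"claw":0},{"x":-0.1,"y":-7,"z":2,"wx":0.15,"wy":0,"wz":4.3,"claw":0},{"x":-0.1,"y":-7,"z":4,"wx":0.15,"wy":0,"wz":4.3,"claw":0},{"x":-0.1,"y":-7,"z":5.5,"wx":0.15,"wy":0,"wz":4.3,"claw":0},{"x":-0.1,"y":-7,"z":5.5,"wx":0.15,"wy":0,"wz":4.3,"claw":0},{"x":-0.1,"y":-7,"z":5.5,"wx":0.15,"wy":0,"wz":4.3,"claw":0}]'

```text
clock: 9.52
position: [0.6045, 0.1836, 0.2208]
tool_rot: [3.138, -0.001, 1.083]
force: [-0.9, 0.3, -3.0]
grip_width: 0.0187
```

Run:
```python
from h import *
s=bot.observe();print(s["position"],s["tool_rot"],s["force"],s["moment"],s["qpos"])
print(togo([.6045,.1832,.1874],np.radians(62.1)))
f=grab("wrist","w6"); c=f["pixels"][140:260,240:400,::-1]; cv2.imwrite("pics/w6c.png",cv2.resize(c,None,fx=4,fy=4,interpolation=cv2.INTER_CUBIC))
f=grab("side","s3"); c=f["pixels"][120:210,290:410,::-1]; cv2.imwrite("pics/s3c.png",cv2.resize(c,None,fx=6,fy=6,interpolation=cv2.INTER_CUBIC))
```

```text
[0.60454249 0.18355721 0.22077069] [ 3.13795096e+00 -5.50654829e-04  1.08317665e+00] [-0.92551801  0.34954104 -3.04321796] [ 0.09180508 -0.00502032  0.02928044] [-0.54802362  0.55348815  0.23837277  1.60483743 -0.14546608  0.99797595
  0.81787751]
(array([-0.04,  0.  ,  3.34]), array([ 0.21, -0.03, -0.04]))
```

View pics/w6c.png

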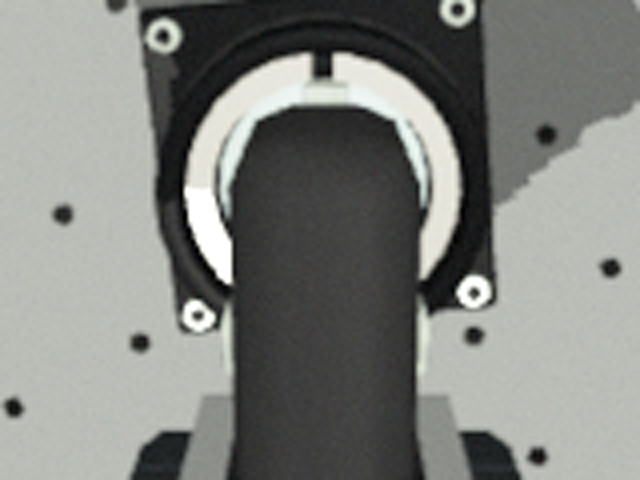

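View pics/s3c.png

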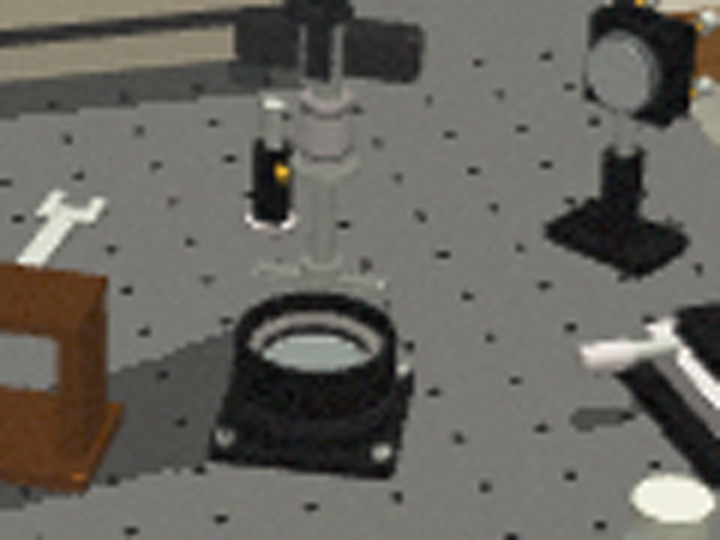

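The front tab at image (321,163) sits just in front of the slot at (320,156). I'll lower it to about 3 mm above the ring face and compare again.

>>> jog_arm --increments '[{"x":0,"y":0,"z":1.5,"wx":0,"wy":0,"wz":0,"claw":0},{"x":0,"y":0,"z":2.7,"wx":0,"wy":0,"wz":0,"claw":0},{"x":0,"y":0,"z":3.1,"wx":0,"wy":0,"wz":0,"claw":0},{"x":0,"y":0,"z":3.1,"wx":0,"wy":0,"wz":0,"claw":0},{"x":0,"y":0,"z":3.1,"wx":0,"wy":0,"wz":0,"claw":0}]'

```text
clock: 10.25
position: [0.6048, 0.1837, 0.1902]
tool_rot: [3.138, -0.001, 1.083]
force: [0.0, 0.2, -2.3]
grip_width: 0.0186
```

Run:
```python
from h import *
s=bot.observe();print(s["position"],s["tool_rot"],s["force"],s["moment"])
f=grab("wrist","w7"); c=f["pixels"][140:240,270:370,::-1]; cv2.imwrite("pics/w7c.png",cv2.resize(c,None,fx=6,fy=6,interpolation=cv2.INTER_CUBIC))
```

```text
[0.60481021 0.18367369 0.19016438] [ 3.13754054e+00 -1.11568928e-03  1.08336878e+00] [ 0.01996916  0.15776608 -2.25375259] [ 0.0787304   0.03653878 -0.02659505]
```

View pics/w7c.png

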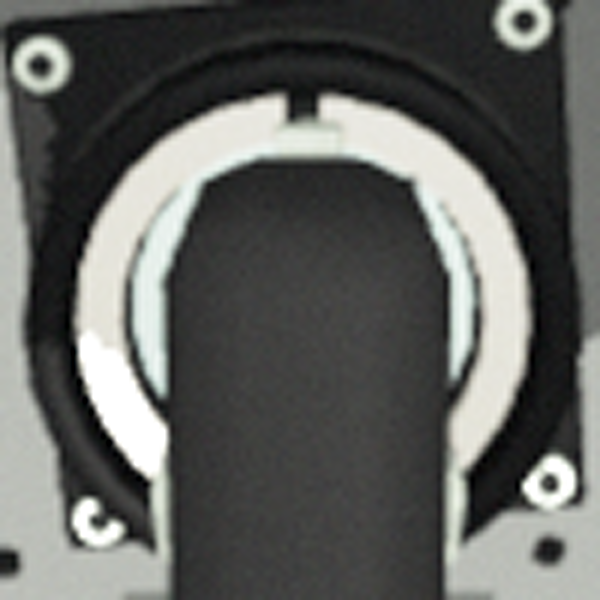

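The blade end is centred at crop x 309 and the slot and ring at 302, so the spanner is about 1.0 mm too far along tool +x. There is no yaw error. I'll shift it and come down to just above the face.

>>> jog_arm --increments '[{"x":-0.1,"y":0,"z":0.1,"wx":0,"wy":0,"wz":0,"claw":0},{"x":-0.1,"y":0,"z":0.3,"wx":0,"wy":0,"wz":0,"claw":0},{"x":-0.1,"y":0,"z":0.3,"wx":0,"wy":0,"wz":0,"claw":0},{"x":-0.1,"y":0,"z":0.3,"wx":0,"wy":0,"wz":0,"claw":0}]'

```text
clock: 10.8
position: [0.6043, 0.1828, 0.1872]
tool_rot: [3.138, -0.001, 1.083]
force: [-1.0, 0.1, -4.3]
grip_width: 0.0187
```

Run:
```python
from h import *
s=bot.observe();print(s["position"],s["tool_rot"],s["force"],s["moment"])
f=grab("wrist","w8"); c=f["pixels"][140:240,270:370,::-1]; cv2.imwrite("pics/w8c.png",cv2.resize(c,None,fx=6,fy=6,interpolation=cv2.INTER_CUBIC))
g=cv2.cvtColor(f["pixels"],cv2.COLOR_RGB2GRAY)
print(g[154:168,312:332])
```

```text
[0.60434989 0.18279078 0.18718384] [ 3.13755166e+00 -1.16724917e-03  1.08329546e+00] [-1.04046463  0.12609597 -4.306793  ] [ 4.14544374e-02  1.48742262e-01 -1.44174840e-06]
[[ 25  27  26  28  25  23  25  23  22  22  22  24  27  27  29  29  23  25
   26  28]
 [ 25  23  21  20  31  33  30  18  19  21  22  19  26  32  23  18  19  27
   23  21]
 [ 61  77 103 145 165 168 108  25  26  27  25  28 112 158 163 159 141  84
   41  34]
 [176 186 201 223 230 230 165  38  35  35  35  38 164 226 230 231 221 187
  170 147]
 [230 231 231 230 231 230 167  40  41  40  39  38 167 225 232 231 232 232
  232 220]
 [231 233 229 232 228 227 157  67  92 100 100  78 160 218 229 231 232 231
  231 230]
 [230 230 229 228 212 201 161 134 156 163 163 138 161 192 211 226 231 230
  231 231]
 [229 231 231 225 210 206 209 206 207 208 205 204 203 205 200 218 231 231
  232 231]
 [230 229 230 225 226 233 232 231 232 232 230 229 228 231 217 222 230 232
  231 232]
 [232 230 230 226 229 231 231 232 231 231 230 227 228 230 217 224 230 230
  233 231]
 [232 233 234 232 230 232 232 231 232 232 229 229 228 229 220 228 236 234
  233 231]
 [226 210 218 217 208 204 204 200 204 205 202 200 200 203 195 208 221 223
  233 237]
 [161 115 117 117 110 107 109 106 106 104 107 106 106 109 106 113 119 145
  191 206]
 [ 36  38  42  42  37  36  38  39  43  38  39  39  42  40  40  39  37  36
   39  60]]
```

View pics/w8c.png

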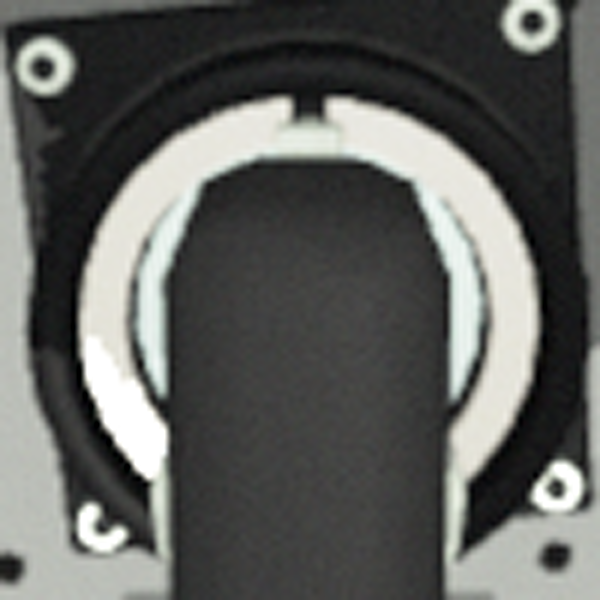

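Run:
```python
from h import *
f=bot.grab_frame("wrist"); s=bot.observe(); M=R.from_euler("xyz",s["tool_rot"]); p=s["position"]
print(p)
for d in (-.001,0,.001):
  # blade front end, axis at tool y=d : tab tip outer bottom edge(z=tip), bar top edge
  for h,n in ((.1354,"tip"),(.1354-.006,"under"),(.1354-.013,"top")):
    P=p+M.apply([0,-.037+d,h]); print(d,n,P.round(4),proj(f,P).round(1))
c,r,a,pr,n=ring(f,[.6037,.1836]); print("ring",c,r,n)
```

```text
[0.60436129 0.18279144 0.18722587]
-0.001 tip [0.5714 0.2005 0.0517] [[320.8 157.4]]
-0.001 under [0.5713 0.2005 0.0577] [[320.8 158.1]]
-0.001 top [0.5713 0.2005 0.0647] [[320.8 158.9]]
0 tip [0.5722 0.2    0.0517] [[320.8 158.5]]
0 under [0.5722 0.2    0.0577] [[320.8 159.2]]
0 top [0.5722 0.2    0.0647] [[320.8 160. ]]
0.001 tip [0.5731 0.1995 0.0517] [[320.8 159.5]]
0.001 under [0.5731 0.1995 0.0577] [[320.8 160.2]]
0.001 top [0.5731 0.1996 0.0647] [[320.8 161.1]]
ring [0.60384429 0.18347818] 0.038569745524461435 215
```

The slot and the tab are both centred at column 321.0, and the radial offset is under 1 mm. I'll lower in small steps and watch the force.

>>> jog_arm --increments '[{"x":0,"y":-0.05,"z":0.1,"wx":0,"wy":0,"wz":0,"claw":0},{"x":0,"y":-0.05,"z":0.2,"wx":0,"wy":0,"wz":0,"claw":0},{"x":0,"y":-0.05,"z":0.3,"wx":0,"wy":0,"wz":0,"claw":0},{"x":0,"y":-0.05,"z":0.3,"wx":0,"wy":0,"wz":0,"claw":0}]'

```text
clock: 11.4
position: [0.6039, 0.183, 0.1841]
tool_rot: [3.138, -0.001, 1.083]
force: [0.3, -0.2, -3.1]
grip_width: 0.0183
```

Run:
```python
from h import *
s=bot.observe();print(s["position"],s["tool_rot"],s["force"],s["moment"])
```

```text
[0.60391016 0.18297113 0.18411909] [ 3.13755158e+00 -1.05267962e-03  1.08332749e+00] [ 0.27155074 -0.23967797 -3.09599609] [ 0.03901755 -0.02905931  0.05189025]
```

There is no contact force and the tips are already at about 48.7 mm, below the 50 mm ring face. I'll continue to the floor.

>>> jog_arm --increments '[{"x":0,"y":0,"z":0.1,"wx":0,"wy":0,"wz":0,"claw":0},{"x":0,"y":0,"z":0.2,"wx":0,"wy":0,"wz":0,"claw":0},{"x":0,"y":0,"z":0.22,"wx":0,"wy":0,"wz":0,"claw":0},{"x":0,"y":0,"z":0.22,"wx":0,"wy":0,"wz":0,"claw":0}]'

```text
clock: 11.9
position: [0.6039, 0.1829, 0.1819]
tool_rot: [3.138, -0.001, 1.083]
force: [-0.1, 0.6, -2.4]
grip_width: 0.0186
```

Run:
```python
from h import *
s=bot.observe();print(s["position"],s["tool_rot"],s["force"],s["moment"])
f=grab("wrist","w9"); c=f["pixels"][140:240,270:370,::-1]; cv2.imwrite("pics/w9c.png",cv2.resize(c,None,fx=6,fy=6,interpolation=cv2.INTER_CUBIC))
```

```text
[0.60391244 0.18293896 0.18190358] [ 3.13758471e+00 -1.02269053e-03  1.08320373e+00] [-0.12842597  0.60173198 -2.35598092] [ 0.00536721 -0.03045411  0.01217932]
```

View pics/w9c.png

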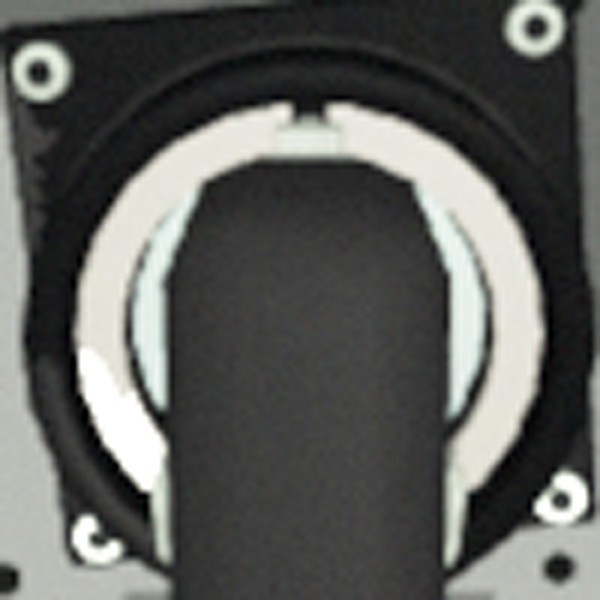

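The tab is in the slot at crop (309,130) and the tips are at about 46.5 mm. I'll ease down to light contact.

>>> jog_arm --increments '[{"x":0,"y":0,"z":0.05,"wx":0,"wy":0,"wz":0,"claw":0},{"x":0,"y":0,"z":0.07,"wx":0,"wy":0,"wz":0,"claw":0},{"x":0,"y":0,"z":0.07,"wx":0,"wy":0,"wz":0,"claw":0}]'

```text
clock: 12.32
position: [0.6041, 0.183, 0.1815]
tool_rot: [3.137, -0.001, 1.083]
force: [-1.1, -0.6, 2.9]
grip_width: 0.0191
```

Run:
```python
from h import *
s=bot.observe();print(s["position"],s["tool_rot"],s["force"],s["moment"])
```

```text
[0.60408613 0.18297691 0.1814986 ] [ 3.13725531e+00 -1.39051527e-03  1.08327020e+00] [-1.1071714  -0.57042424  2.90890531] [-0.08720625  0.21787316 -0.00544408]
```

Seated, with about 6 N of contact and the tips at about 46.1 mm. Now I'll turn clockwise (+wz), watching the moment. The first 15° must be free travel.

>>> jog_arm --increments '[{"x":0,"y":0,"z":0.02,"wx":0,"wy":0,"wz":2,"claw":0},{"x":0,"y":0,"z":0.02,"wx":0,"wy":0,"wz":4,"claw":0},{"x":0,"y":0,"z":0.02,"wx":0,"wy":0,"wz":6,"claw":0},{"x":0,"y":0,"z":0.02,"wx":0,"wy":0,"wz":8,"claw":0},{"x":0,"y":0,"z":0.02,"wx":0,"wy":0,"wz":8,"claw":0}]'

```text
clock: 12.95
position: [0.6041, 0.183, 0.1814]
tool_rot: [3.137, -0.002, 0.942]
force: [-1.1, -0.6, 5.0]
grip_width: 0.0186
```

```bash
cat > st.py <<'E'
from h import *
s=bot.observe();print(s["clock"],s["position"].round(4),"yaw",np.degrees(s["tool_rot"]).round(2),s["force"].round(1),s["moment"].round(3),"q7eff",s["joint_efforts"].round(3)[4:],"q7",s["qpos"][6].round(3))
E
python3 st.py
```

```text
12.95 [0.6041 0.183  0.1814] yaw [ 1.7976e+02 -1.1000e-01  5.3950e+01] [-1.1 -0.6  5. ] [-0.297  0.475 -0.076] q7eff [-0.225 -0.702 -0.403] q7 0.709
```

>>> jog_arm --increments '[{"x":0,"y":0,"z":0.01,"wx":0,"wy":0,"wz":2,"claw":0},{"x":0,"y":0,"z":0.01,"wx":0,"wy":0,"wz":4,"claw":0},{"x":0,"y":0,"z":0.01,"wx":0,"wy":0,"wz":6,"claw":0},{"x":0,"y":0,"z":0.01,"wx":0,"wy":0,"wz":8,"claw":0},{"x":0,"y":0,"z":0.01,"wx":0,"wy":0,"wz":8,"claw":0}]'

```text
clock: 13.58
position: [0.6041, 0.183, 0.1814]
tool_rot: [3.138, -0.002, 0.8]
force: [-2.6, -1.4, 6.1]
grip_width: 0.0186
```

```bash
python3 st.py
python3 - <<'E'
from h import *
f=grab("wrist","w10"); c=f["pixels"][140:240,270:370,::-1]; cv2.imwrite("pics/w10c.png",cv2.resize(c,None,fx=6,fy=6,interpolation=cv2.INTER_CUBIC))
E
python3 st.py
```

```text
13.575 [0.6041 0.183  0.1814] yaw [ 1.7977e+02 -1.4000e-01  4.5850e+01] [-2.6 -1.4  6.1] [-0.297  0.71  -0.045] q7eff [-0.268 -0.926 -0.409] q7 0.591
13.625 [0.6041 0.183  0.1814] yaw [ 1.7977e+02 -1.4000e-01  4.5870e+01] [-2.1 -1.7  5.9] [-0.308  0.678  0.006] q7eff [-0.197 -0.928 -0.101] q7 0.591
```

View pics/w10c.png

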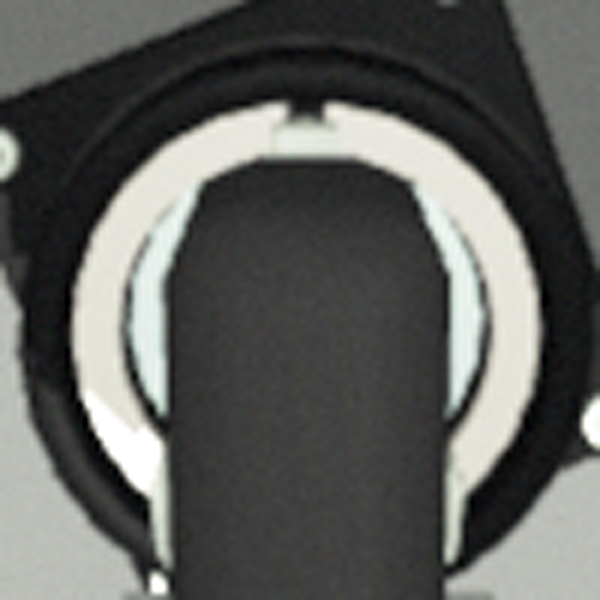

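The ring is turning with the blade; the slot and tab are still together at crop (305,130). From here I'll use smaller steps.

>>> jog_arm --increments '[{"x":0,"y":0,"z":0,"wx":0,"wy":0,"wz":2,"claw":0},{"x":0,"y":0,"z":0,"wx":0,"wy":0,"wz":4,"claw":0},{"x":0,"y":0,"z":0,"wx":0,"wy":0,"wz":4,"claw":0}]'

```text
clock: 14.0
position: [0.604, 0.1829, 0.1814]
tool_rot: [3.138, -0.003, 0.729]
force: [-2.3, -0.3, 5.2]
grip_width: 0.0191
```

```bash
python3 st.py
```

```text
14.0 [0.604  0.1829 0.1814] yaw [ 1.7978e+02 -1.5000e-01  4.1750e+01] [-2.3 -0.3  5.2] [-0.357  0.608 -0.103] q7eff [-0.29  -0.929 -0.398] q7 0.531
```

>>> jog_arm --increments '[{"x":0,"y":0,"z":0,"wx":0,"wy":0,"wz":1,"claw":0},{"x":0,"y":0,"z":0,"wx":0,"wy":0,"wz":2,"claw":0},{"x":0,"y":0,"z":0,"wx":0,"wy":0,"wz":2,"claw":0}]'

```text
clock: 14.38
position: [0.604, 0.1829, 0.1814]
tool_rot: [3.138, -0.003, 0.692]
force: [-1.5, -1.5, 5.5]
grip_width: 0.0186
```

```bash
python3 st.py
```

```text
14.375 [0.604  0.1829 0.1814] yaw [ 1.7978e+02 -1.5000e-01  3.9660e+01] [-1.5 -1.5  5.5] [-0.305  0.723 -0.012] q7eff [-0.266 -0.913 -0.229] q7 0.5
```

>>> jog_arm --increments '[{"x":0,"y":0,"z":0,"wx":0,"wy":0,"wz":1,"claw":0},{"x":0,"y":0,"z":0,"wx":0,"wy":0,"wz":2,"claw":0},{"x":0,"y":0,"z":0,"wx":0,"wy":0,"wz":2,"claw":0}]'

```text
clock: 14.75
position: [0.604, 0.1829, 0.1814]
tool_rot: [3.138, -0.003, 0.656]
force: [-2.1, -0.9, 5.1]
grip_width: 0.0184
```

```bash
python3 st.py
```

```text
14.75 [0.604  0.1829 0.1814] yaw [ 1.7978e+02 -1.5000e-01  3.7580e+01] [-2.1 -0.9  5.1] [-0.332  0.644  0.029] q7eff [-0.265 -0.922 -0.228] q7 0.47
```

>>> jog_arm --increments '[{"x":0,"y":0,"z":0,"wx":0,"wy":0,"wz":1,"claw":0},{"x":0,"y":0,"z":0,"wx":0,"wy":0,"wz":2,"claw":0},{"x":0,"y":0,"z":0,"wx":0,"wy":0,"wz":2,"claw":0}]'

```text
clock: 15.12
position: [0.604, 0.1829, 0.1814]
tool_rot: [3.138, -0.003, 0.62]
force: [-1.8, -0.5, 4.3]
grip_width: 0.0186
```

```bash
python3 st.py
```

```text
15.125 [0.604  0.1829 0.1814] yaw [ 1.7979e+02 -1.5000e-01  3.5500e+01] [-1.8 -0.5  4.3] [-0.295  0.641  0.01 ] q7eff [-0.265 -0.925 -0.227] q7 0.44
```

>>> jog_arm --increments '[{"x":0,"y":0,"z":0,"wx":0,"wy":0,"wz":1,"claw":0},{"x":0,"y":0,"z":0,"wx":0,"wy":0,"wz":2,"claw":0},{"x":0,"y":0,"z":0,"wx":0,"wy":0,"wz":2,"claw":0}]'

```text
clock: 15.5
position: [0.6039, 0.1829, 0.1814]
tool_rot: [3.138, -0.003, 0.583]
force: [-1.9, -0.3, 5.1]
grip_width: 0.0189
```

```bash
python3 st.py
```

```text
15.5 [0.6039 0.1829 0.1814] yaw [ 1.7979e+02 -1.6000e-01  3.3420e+01] [-1.9 -0.3  5.1] [-0.336  0.661  0.02 ] q7eff [-0.265 -0.926 -0.227] q7 0.409
```

>>> jog_arm --increments '[{"x":0,"y":0,"z":0,"wx":0,"wy":0,"wz":1,"claw":0},{"x":0,"y":0,"z":0,"wx":0,"wy":0,"wz":2,"claw":0},{"x":0,"y":0,"z":0,"wx":0,"wy":0,"wz":2,"claw":0}]'

```text
clock: 15.88
position: [0.6039, 0.1829, 0.1814]
tool_rot: [3.138, -0.003, 0.547]
force: [-2.7, -0.9, 4.3]
grip_width: 0.0186
```

```bash
python3 st.py
```

```text
15.875 [0.6039 0.1829 0.1814] yaw [ 1.7979e+02 -1.6000e-01  3.1340e+01] [-2.7 -0.9  4.3] [-0.369  0.65  -0.049] q7eff [-0.266 -0.926 -0.227] q7 0.379
```

>>> jog_arm --increments '[{"x":0,"y":0,"z":0,"wx":0,"wy":0,"wz":1,"claw":0},{"x":0,"y":0,"z":0,"wx":0,"wy":0,"wz":2,"claw":0},{"x":0,"y":0,"z":0,"wx":0,"wy":0,"wz":2,"claw":0}]'

```text
clock: 16.25
position: [0.6039, 0.1829, 0.1814]
tool_rot: [3.138, -0.003, 0.511]
force: [-0.9, -1.5, 5.4]
grip_width: 0.0185
```

```bash
python3 st.py
```

```text
16.25 [0.6039 0.1829 0.1814] yaw [ 1.7979e+02 -1.6000e-01  2.9260e+01] [-0.9 -1.5  5.4] [-0.366  0.68   0.04 ] q7eff [-0.267 -0.926 -0.227] q7 0.349
```

>>> jog_arm --increments '[{"x":0,"y":0,"z":0,"wx":0,"wy":0,"wz":1,"claw":0},{"x":0,"y":0,"z":0,"wx":0,"wy":0,"wz":2,"claw":0},{"x":0,"y":0,"z":0,"wx":0,"wy":0,"wz":2,"claw":0}]'

```text
clock: 16.62
position: [0.6038, 0.1829, 0.1814]
tool_rot: [3.138, -0.003, 0.474]
force: [-3.2, -1.3, 5.9]
grip_width: 0.0188
```

```bash
python3 st.py;python3 - <<'E'
from h import *
f=grab("wrist","w11"); c=f["pixels"][140:240,270:370,::-1]; cv2.imwrite("pics/w11c.png",cv2.resize(c,None,fx=6,fy=6,interpolation=cv2.INTER_CUBIC))
E
```

```text
16.625 [0.6038 0.1829 0.1814] yaw [ 1.798e+02 -1.600e-01  2.718e+01] [-3.2 -1.3  5.9] [-0.371  0.681 -0.057] q7eff [-0.268 -0.925 -0.227] q7 0.319
```

View pics/w11c.png

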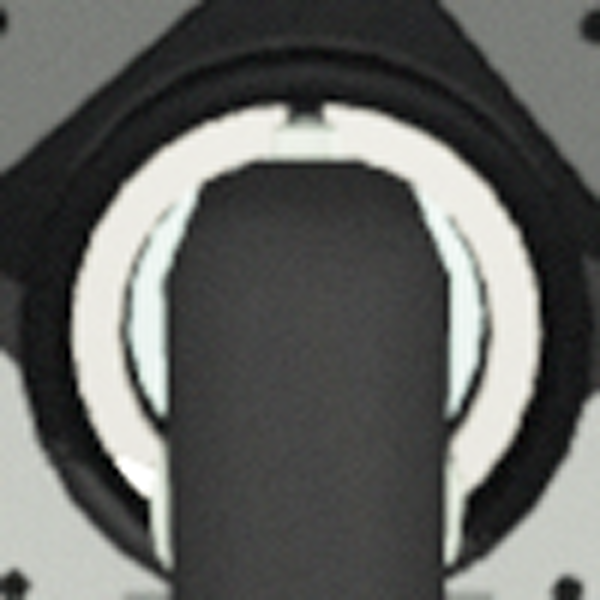

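The handle has turned 35° and the blade end is still at crop (303,137), straight with the bar, with no rise in torque. Continuing.

>>> jog_arm --increments '[{"x":0,"y":0,"z":0,"wx":0,"wy":0,"wz":1,"claw":0},{"x":0,"y":0,"z":0,"wx":0,"wy":0,"wz":2,"claw":0},{"x":0,"y":0,"z":0,"wx":0,"wy":0,"wz":2,"claw":0}]'

```text
clock: 17.05
position: [0.604, 0.1831, 0.1815]
tool_rot: [3.138, -0.003, 0.439]
force: [1.2, -0.3, 3.7]
grip_width: 0.0185
```

```bash
python3 st.py
```

```text
17.05 [0.604  0.1831 0.1815] yaw [179.79  -0.2   25.16] [ 1.2 -0.3  3.7] [ 0.055 -0.147  0.193] q7eff [-0.13   0.251 -0.427] q7 0.289
```

>>> jog_arm --increments '[{"x":0,"y":0,"z":0,"wx":0,"wy":0,"wz":1,"claw":0},{"x":0,"y":0,"z":0,"wx":0,"wy":0,"wz":2,"claw":0},{"x":0,"y":0,"z":0,"wx":0,"wy":0,"wz":2,"claw":0}]'

```text
clock: 17.42
position: [0.6041, 0.1831, 0.1815]
tool_rot: [3.138, -0.004, 0.404]
force: [0.9, 0.0, 3.5]
grip_width: 0.0186
```

```bash
python3 st.py
```

```text
17.425 [0.6041 0.1831 0.1815] yaw [179.8   -0.21  23.15] [0.9 0.  3.5] [-0.075 -0.159  0.467] q7eff [-0.41   0.153 -0.733] q7 0.26
```

It has come up tight: the moment rose from 0.19 to 0.47 N m. Next a 1.5° step.

>>> jog_arm --increments '[{"x":0,"y":0,"z":0,"wx":0,"wy":0,"wz":1.5,"claw":0},{"x":0,"y":0,"z":0,"wx":0,"wy":0,"wz":1.5,"claw":0}]'

```text
clock: 17.68
position: [0.6041, 0.183, 0.1815]
tool_rot: [3.138, -0.004, 0.377]
force: [0.9, 0.1, 3.3]
grip_width: 0.0191
```

```bash
python3 st.py
python3 - <<'E'
from h import *
f=grab("wrist","w12"); c=f["pixels"][140:240,270:370,::-1]; cv2.imwrite("pics/w12c.png",cv2.resize(c,None,fx=6,fy=6,interpolation=cv2.INTER_CUBIC))
E
python3 st.py
```

```text
17.675 [0.6041 0.183  0.1815] yaw [179.8   -0.22  21.6 ] [0.9 0.1 3.3] [-0.049 -0.121  0.398] q7eff [-0.452  0.127 -0.808] q7 0.238
17.725 [0.6041 0.1831 0.1815] yaw [179.79  -0.22  21.64] [-0.5 -0.7  3.5] [-0.163 -0.117  0.404] q7eff [-0.421  0.131 -0.599] q7 0.238
```

View pics/w12c.png

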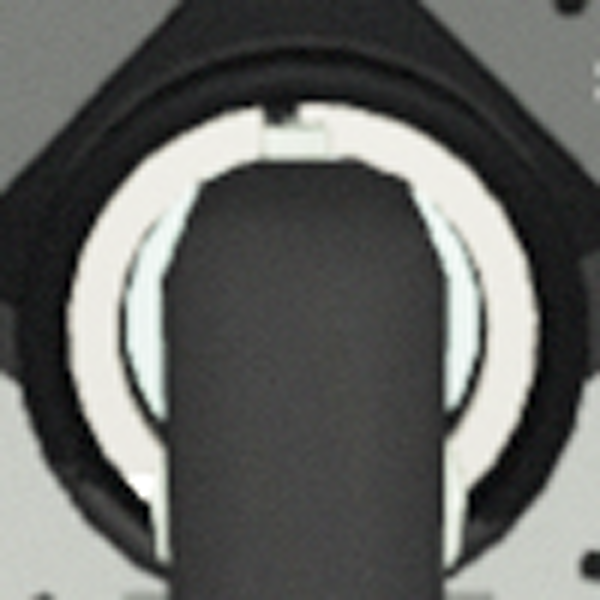

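The torque has fallen to 0.40 N m and the blade end has swung left, to crop 295 from 303. So it broke over by roughly 0.03–0.07 rad. That lower end is marginal against the 0.03 needed and far below 0.30, so I'll add one small 1.5° step to make it certain.

>>> jog_arm --increments '[{"x":0,"y":0,"z":0,"wx":0,"wy":0,"wz":1.5,"claw":0},{"x":0,"y":0,"z":0,"wx":0,"wy":0,"wz":1.5,"claw":0}]'

```text
clock: 17.98
position: [0.6041, 0.183, 0.1815]
tool_rot: [3.138, -0.004, 0.351]
force: [1.0, 0.1, 4.3]
grip_width: 0.0191
```

```bash
python3 st.py
python3 - <<'E'
from h import *
f=grab("wrist","w13"); c=f["pixels"][140:240,270:370,::-1]; cv2.imwrite("pics/w13c.png",cv2.resize(c,None,fx=6,fy=6,interpolation=cv2.INTER_CUBIC))
E
python3 st.py
```

```text
17.975 [0.6041 0.183  0.1815] yaw [179.8   -0.22  20.1 ] [1.  0.1 4.3] [-0.129 -0.147  0.387] q7eff [-0.471  0.152 -0.772] q7 0.216
18.025 [0.6041 0.1831 0.1815] yaw [179.8   -0.23  20.14] [ 0.6 -0.5  4.7] [-0.133 -0.166  0.325] q7eff [-0.442  0.155 -0.566] q7 0.217
```

View pics/w13c.png

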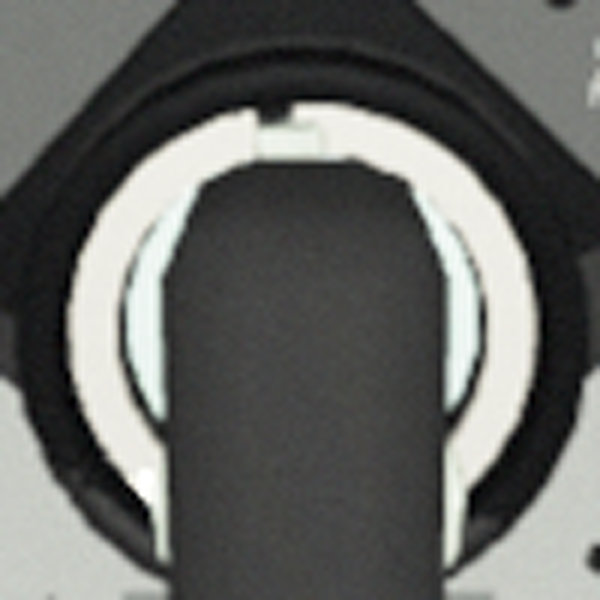

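Clicked: the torque is down to about 0.35 N m and the blade end is further left at crop 289. I'll back off counter-clockwise to let it spring straight.

>>> jog_arm --increments '[{"x":0,"y":0,"z":0,"wx":0,"wy":0,"wz":-2,"claw":0},{"x":0,"y":0,"z":0,"wx":0,"wy":0,"wz":-4,"claw":0},{"x":0,"y":0,"z":0,"wx":0,"wy":0,"wz":-6,"claw":0},{"x":0,"y":0,"z":0,"wx":0,"wy":0,"wz":-6,"claw":0}]'

```text
clock: 18.52
position: [0.6041, 0.183, 0.1815]
tool_rot: [3.138, -0.004, 0.457]
force: [-0.2, -0.4, 3.2]
grip_width: 0.0188
```

```bash
python3 st.py
python3 - <<'E'
from h import *
f=grab("wrist","w14"); c=f["pixels"][140:240,270:370,::-1]; cv2.imwrite("pics/w14c.png",cv2.resize(c,None,fx=6,fy=6,interpolation=cv2.INTER_CUBIC))
E
python3 st.py
```

```text
18.525 [0.6041 0.183  0.1815] yaw [179.79  -0.2   26.16] [-0.2 -0.4  3.2] [ 0.074 -0.083  0.055] q7eff [0.152 0.059 0.495] q7 0.304
18.575 [0.6041 0.183  0.1815] yaw [179.79  -0.2   26.12] [0.8 0.9 3.5] [ 0.051 -0.027  0.032] q7eff [0.087 0.051 0.183] q7 0.303
```

View pics/w14c.png

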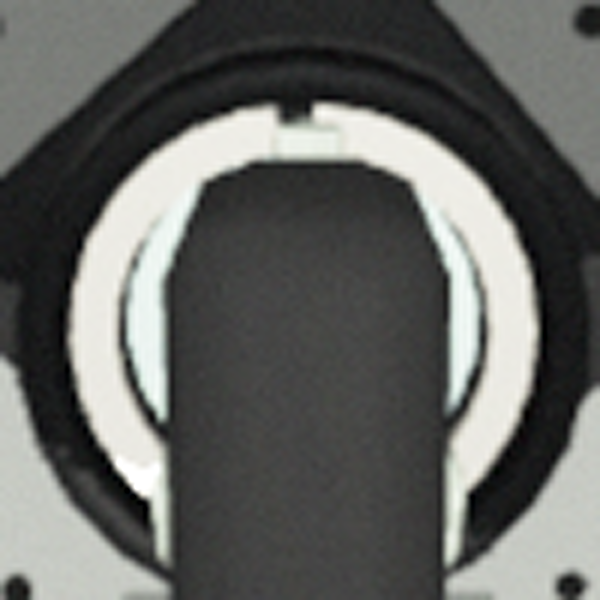

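The blade is straight again at crop 309, with the slot at 296 and almost no moment. I'll centre it 1° back and lift straight out.

>>> jog_arm --increments '[{"x":0,"y":0,"z":0,"wx":0,"wy":0,"wz":1,"claw":0},{"x":0,"y":0,"z":-0.5,"wx":0,"wy":0,"wz":1,"claw":0},{"x":0,"y":0,"z":-1,"wx":0,"wy":0,"wz":1,"claw":0},{"x":0,"y":0,"z":-2,"wx":0,"wy":0,"wz":1,"claw":0},{"x":0,"y":0,"z":-4,"wx":0,"wy":0,"wz":1,"claw":0},{"x":0,"y":0,"z":-7,"wx":0,"wy":0,"wz":1,"claw":0},{"x":0,"y":0,"z":-9,"wx":0,"wy":0,"wz":1,"claw":0},{"x":0,"y":0,"z":-9,"wx":0,"wy":0,"wz":1,"claw":0}]'

```text
clock: 19.58
position: [0.6042, 0.1833, 0.2731]
tool_rot: [3.138, -0.006, 0.438]
force: [-0.6, 0.1, -3.8]
grip_width: 0.0188
```

```bash
python3 st.py
python3 - <<'E'
from h import *
grab("wrist","w15"); grab("side","s4")
print(R.from_euler("xyz",[3.1387,.0019,1.2772]).apply([0,-.095,0]))
print(togo([.497,-.1708,.276],1.2772))
E
```

```text
19.575 [0.6042 0.1833 0.2731] yaw [179.79  -0.35  25.12] [-0.6  0.1 -3.8] [ 0.004 -0.027 -0.019] q7eff [ 0.204  0.785 -0.149] q7 0.253
[-0.09093465  0.02749206 -0.0002748 ]
(array([-24.66,  27.54,  -0.48]), array([  0.26,  -0.08, -48.05]))
```

View pics/w15.png

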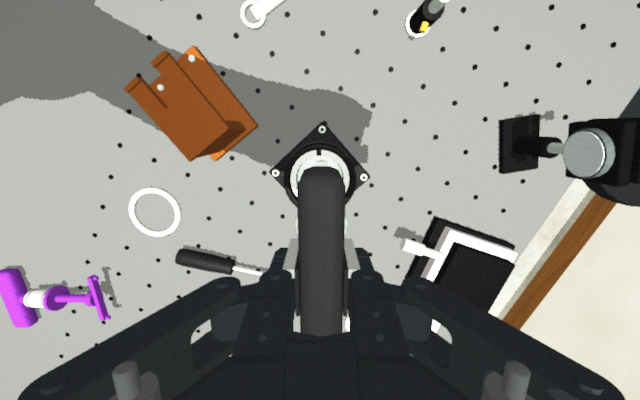

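View pics/s4.png

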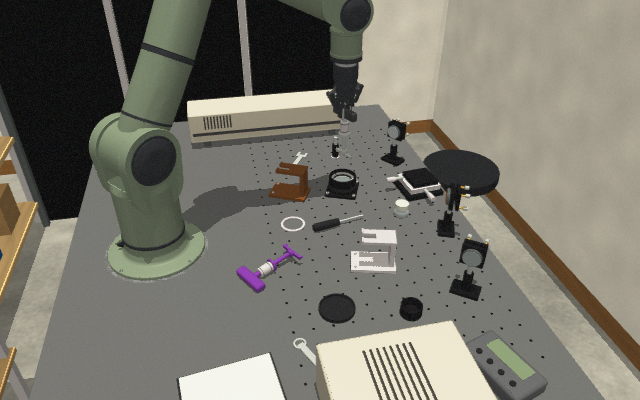

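The spanner is clear of the cell, and all the other things look unmoved. I'll carry it back to the waypoint in front of the fork mouth.

>>> jog_arm --increments '[{"x":-3,"y":3.3,"z":0,"wx":0,"wy":0,"wz":-6,"claw":0},{"x":-6,"y":6.7,"z":0,"wx":0,"wy":0,"wz":-12,"claw":0},{"x":-9,"y":10,"z":0,"wx":0,"wy":0,"wz":-18,"claw":0},{"x":-12,"y":13.4,"z":-0.3,"wx":0.1,"wy":0,"wz":-24,"claw":0},{"x":-15,"y":16.8,"z":-0.3,"wx":0.1,"wy":0,"wz":-30,"claw":0},{"x":-18,"y":20.1,"z":-0.5,"wx":0.1,"wy":0,"wz":-36,"claw":0},{"x":-21,"y":23.5,"z":-0.5,"wx":0.1,"wy":0,"wz":-42,"claw":0},{"x":-23.5,"y":26.5,"z":-0.5,"wx":0.1,"wy":0,"wz":-48,"claw":0},{"x":-24.7,"y":27.5,"z":-0.5,"wx":0.1,"wy":0,"wz":-48,"claw":0},{"x":-24.7,"y":27.5,"z":-0.5,"wx":0.1,"wy":0,"wz":-48,"claw":0}]'

```text
clock: 20.92
position: [0.4958, -0.1711, 0.2756]
tool_rot: [3.14, -0.0, 1.274]
force: [0.7, -0.3, -3.4]
grip_width: 0.0186
```

>>> jog_arm --increments '[{"x":0,"y":0,"z":0,"wx":0,"wy":0,"wz":0,"claw":0},{"x":0,"y":0,"z":0,"wx":0,"wy":0,"wz":0,"claw":0},{"x":0,"y":0,"z":0,"wx":0,"wy":0,"wz":0,"claw":0}]'

```text
clock: 21.3
position: [0.4961, -0.1705, 0.2756]
tool_rot: [3.14, -0.0, 1.274]
force: [0.0, -0.3, -3.3]
grip_width: 0.0185
```

```bash
python3 st.py
python3 - <<'E'
from h import *
M=R.from_euler("xyz",bot.observe()["tool_rot"])
T=R.from_euler("xyz",[3.1387,.0019,1.2772])
print((M.inv()*T).as_rotvec(degrees=True))
print(togo([.497,-.1708,.1663],1.2772))
E
```

```text
21.3 [ 0.4961 -0.1705  0.2756] yaw [ 1.7989e+02 -1.0000e-02  7.3020e+01] [ 0.  -0.3 -3.3] [ 0.033  0.043 -0.033] q7eff [ 0.037 -0.017 -0.025] q7 1.622
[-0.05490443 -0.11669156 -0.15677492]
(array([-1.000e-02,  7.000e-02,  1.093e+01]), array([ 0.11, -0.01, -0.16]))
```

>>> jog_arm --increments '[{"x":0,"y":0.07,"z":3,"wx":0,"wy":0,"wz":-0.15,"claw":0},{"x":0,"y":0.07,"z":6,"wx":0,"wy":0,"wz":-0.15,"claw":0},{"x":0,"y":0.07,"z":9,"wx":0,"wy":0,"wz":-0.15,"claw":0},{"x":0,"y":0.07,"z":10.5,"wx":0,"wy":0,"wz":-0.15,"claw":0},{"x":0,"y":0.07,"z":10.9,"wx":0,"wy":0,"wz":-0.15,"claw":0},{"x":0,"y":0.07,"z":10.9,"wx":0,"wy":0,"wz":-0.15,"claw":0},{"x":0,"y":0.07,"z":10.9,"wx":0,"wy":0,"wz":-0.15,"claw":0}]'

```text
clock: 22.18
position: [0.4974, -0.1709, 0.1674]
tool_rot: [3.138, -0.0, 1.277]
force: [0.1, -0.0, -3.1]
grip_width: 0.0186
```

```bash
python3 st.py
python3 - <<'E'
from h import *
print(togo([.588,-.1986,.1663],1.2772))
grab("wrist","w16")
f=grab("side","s5"); c=f["pixels"][190:290,270:430,::-1]; cv2.imwrite("pics/s5c.png",cv2.resize(c,None,fx=5,fy=5,interpolation=cv2.INTER_CUBIC))
E
```

```text
22.175 [ 0.4974 -0.1709  0.1674] yaw [ 1.7981e+02 -2.0000e-02  7.3170e+01] [ 0.1 -0.  -3.1] [ 0.003  0.027 -0.024] q7eff [ 0.036 -0.015 -0.003] q7 1.683
(array([-0.03,  9.47,  0.14]), array([ 0.19, -0.02, -0.01]))
```

View pics/s5c.png

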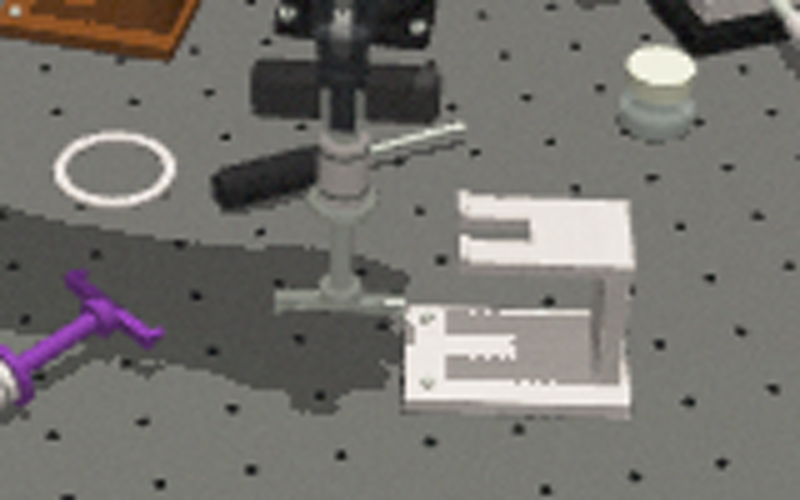

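View pics/w16.png

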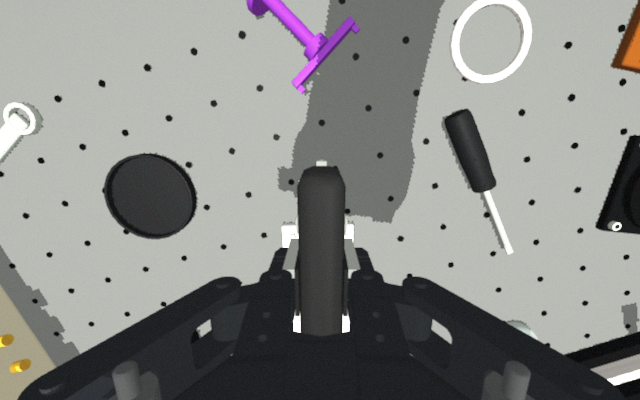

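The spanner is upright in front of the fork mouth: collar above the fork plate, blade below it, at the same height as on the way out. I'll slide it in.

>>> jog_arm --increments '[{"x":0,"y":1,"z":0.1,"wx":0,"wy":0,"wz":0,"claw":0},{"x":0,"y":2.5,"z":0.1,"wx":0,"wy":0,"wz":0,"claw":0},{"x":0,"y":4,"z":0.1,"wx":0,"wy":0,"wz":0,"claw":0},{"x":0,"y":5.5,"z":0.1,"wx":0,"wy":0,"wz":0,"claw":0},{"x":0,"y":7,"z":0.1,"wx":0,"wy":0,"wz":0,"claw":0},{"x":-0.03,"y":8.5,"z":0.1,"wx":0,"wy":0,"wz":0,"claw":0},{"x":-0.03,"y":9.4,"z":0.1,"wx":0,"wy":0,"wz":0,"claw":0},{"x":-0.03,"y":9.4,"z":0.1,"wx":0,"wy":0,"wz":0,"claw":0},{"x":-0.03,"y":9.4,"z":0.1,"wx":0,"wy":0,"wz":0,"claw":0}]'

```text
clock: 23.4
position: [0.5868, -0.1982, 0.1664]
tool_rot: [3.139, -0.0, 1.277]
force: [0.0, -0.7, -3.5]
grip_width: 0.0187
```

```bash
python3 st.py
python3 - <<'E'
from h import *
print(togo([.588,-.1986,.1574],1.2772))
f=grab("side","s6"); c=f["pixels"][190:290,310:430,::-1]; cv2.imwrite("pics/s6c.png",cv2.resize(c,None,fx=5,fy=5,interpolation=cv2.INTER_CUBIC))
E
```

```text
23.4 [ 0.5868 -0.1982  0.1664] yaw [ 1.7985e+02 -2.0000e-02  7.3170e+01] [ 0.  -0.7 -3.5] [0.028 0.008 0.038] q7eff [ 0.028 -0.04   0.001] q7 1.694
(array([-0.  ,  0.13,  0.9 ]), array([ 0.15, -0.02, -0.01]))
```

View pics/s6c.png

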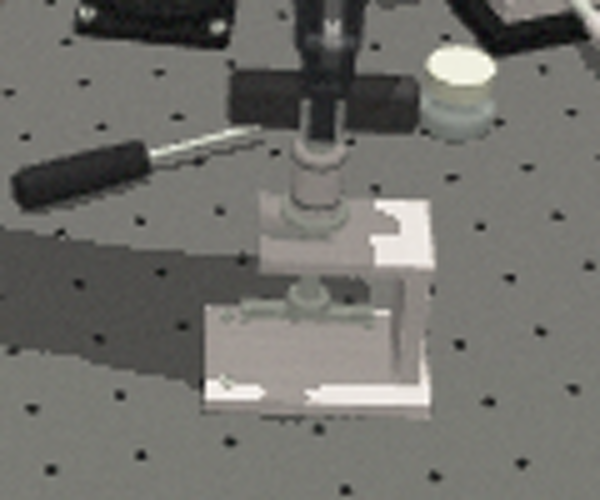

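In the fork, collar above the plate, same place as when it was lifted off. I'll lower it onto the fork.

>>> jog_arm --increments '[{"x":0,"y":0.13,"z":0.3,"wx":0,"wy":0,"wz":0,"claw":0},{"x":0,"y":0.13,"z":0.6,"wx":0,"wy":0,"wz":0,"claw":0},{"x":0,"y":0.13,"z":0.85,"wx":0,"wy":0,"wz":0,"claw":0},{"x":0,"y":0.13,"z":0.85,"wx":0,"wy":0,"wz":0,"claw":0},{"x":0,"y":0.13,"z":0.85,"wx":0,"wy":0,"wz":0,"claw":0}]'

```text
clock: 24.08
position: [0.588, -0.1986, 0.158]
tool_rot: [3.139, -0.0, 1.277]
force: [-0.7, 0.1, -3.8]
grip_width: 0.0187
```

```bash
python3 st.py
```

```text
24.075 [ 0.588  -0.1986  0.158 ] yaw [ 1.7985e+02 -2.0000e-02  7.3170e+01] [-0.7  0.1 -3.8] [ 0.107 -0.014 -0.016] q7eff [ 0.086 -0.063  0.002] q7 1.697
```

>>> jog_arm --increments '[{"x":0,"y":0,"z":0.06,"wx":0,"wy":0,"wz":0,"claw":0},{"x":0,"y":0,"z":0.1,"wx":0,"wy":0,"wz":0,"claw":0},{"x":0,"y":0,"z":0.1,"wx":0,"wy":0,"wz":0,"claw":0}]'

```text
clock: 24.45
position: [0.5882, -0.1986, 0.1575]
tool_rot: [3.138, -0.001, 1.277]
force: [-3.3, 1.1, 4.3]
grip_width: 0.0188
```

```bash
python3 st.py
```

```text
24.45 [ 0.5882 -0.1986  0.1575] yaw [ 1.7982e+02 -3.0000e-02  7.3160e+01] [-3.3  1.1  4.3] [0.291 0.549 0.022] q7eff [ 0.064 -0.842  0.004] q7 1.697
```

Seated at 0.1575, the height at which it was picked up, with the weight taken by the fork. I'll release gently, then rise.

>>> jog_arm --increments '[{"x":0,"y":0,"z":0,"wx":0,"wy":0,"wz":0,"claw":24},{"x":0,"y":0,"z":0,"wx":0,"wy":0,"wz":0,"claw":30},{"x":0,"y":0,"z":0,"wx":0,"wy":0,"wz":0,"claw":50},{"x":0,"y":0,"z":0,"wx":0,"wy":0,"wz":0,"claw":75},{"x":0,"y":0,"z":0,"wx":0,"wy":0,"wz":0,"claw":75},{"x":0,"y":0,"z":0,"wx":0,"wy":0,"wz":0,"claw":75}]' --squeeze 40

```text
clock: 25.2
position: [0.5881, -0.1986, 0.1574]
tool_rot: [3.139, -0.001, 1.277]
force: [0.6, 0.5, -0.2]
grip_width: 0.0639
```

```bash
python3 st.py;  python3 - <<'E'
from h import *
grab("wrist","w17")
E
```

```text
25.2 [ 0.5881 -0.1986  0.1574] yaw [ 1.7983e+02 -3.0000e-02  7.3170e+01] [ 0.6  0.5 -0.2] [-0.01  -0.034 -0.001] q7eff [ 0.013 -0.016 -0.   ] q7 1.697
```

View pics/w17.png

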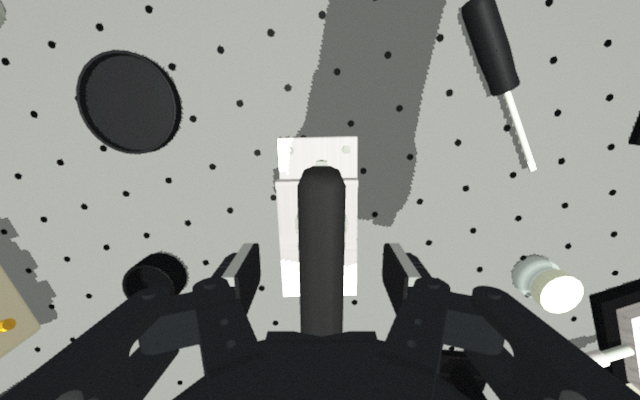

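Released: the fingers, at 250 and 390, are clear of the bar at 321, which stands in the fork. I'll rise straight up.

>>> jog_arm --increments '[{"x":0,"y":0,"z":-2,"wx":0,"wy":0,"wz":0,"claw":85},{"x":0,"y":0,"z":-5,"wx":0,"wy":0,"wz":0,"claw":85},{"x":0,"y":0,"z":-9,"wx":0,"wy":0,"wz":0,"claw":85},{"x":0,"y":0,"z":-13,"wx":0,"wy":0,"wz":0,"claw":85},{"x":0,"y":0,"z":-15,"wx":0,"wy":0,"wz":0,"claw":85},{"x":0,"y":0,"z":-15,"wx":0,"wy":0,"wz":0,"claw":85},{"x":0,"y":0,"z":-15,"wx":0,"wy":0,"wz":0,"claw":85},{"x":0,"y":0,"z":-15,"wx":0,"wy":0,"wz":0,"claw":85}]'

```text
clock: 26.25
position: [0.5874, -0.1984, 0.3065]
tool_rot: [3.14, -0.0, 1.277]
force: [0.2, 0.3, -0.9]
grip_width: 0.0727
```

```bash
python3 st.py;  python3 - <<'E'
from h import *
f=grab("wrist","w18"); print(bar(f,(295,365,130,270)))
f=grab("side","s7"); c=f["pixels"][190:290,310:430,::-1]; cv2.imwrite("pics/s7c.png",cv2.resize(c,None,fx=5,fy=5,interpolation=cv2.INTER_CUBIC))
t=grab("top","t7"); a=t["pixels"][90:290,150:500,::-1]; cv2.imwrite("pics/t7c.png",cv2.resize(a,None,fx=2.2,fy=2.2))
c,r,a,p,n=ring(t,[.605,.183]); d=np.degrees(a); print(c,r)
lab=np.where(p<0.7*np.median(p))[0]
for q in np.split(lab,np.where(np.diff(lab)>8)[0]+1): print(d[q[0]],d[q[-1]])
E
```

```text
26.25 [ 0.5874 -0.1984  0.3065] yaw [ 1.799e+02 -2.000e-02  7.317e+01] [ 0.2  0.3 -0.9] [0.023 0.033 0.024] q7eff [ 0.015 -0.021  0.002] q7 1.651
(array([ 311,  147,   21,  102, 1999], dtype=int32), ((0.5870957970619202, -0.19813315570354462), (0.018524251878261566, 0.09720436483621597), 72.7207260131836))
[0.60518427 0.18302624] 0.03902237990100421
114.5 122.0
292.5 300.5
```

View pics/s7c.png

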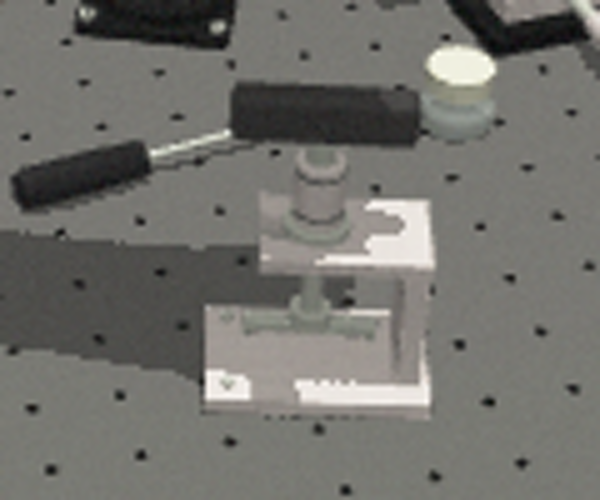

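View pics/t7c.png

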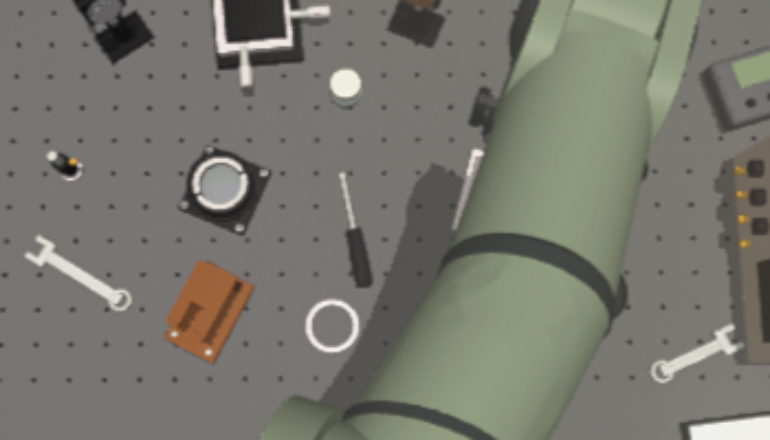

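View pics/w18.png

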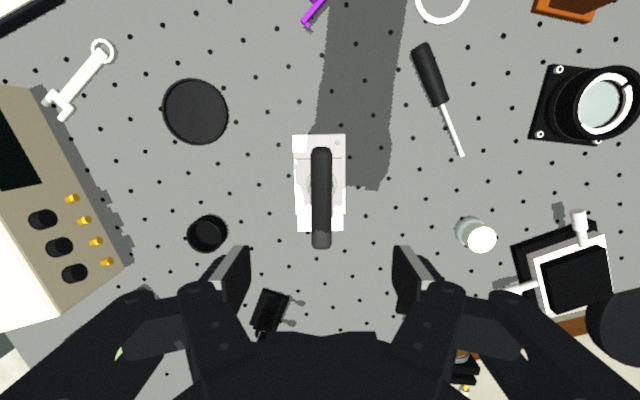

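The spanner hangs upright at (0.5871,-0.1981), within 0.2 mm of where it started. The slots went from 152° to about 118° (roughly 35° clockwise, 20 mm), the gripper is clear, and nothing else has moved. Handing in.

Run:
```python
from workcell import bot
print(bot.job_done())
```

```text
the job is handed in; nothing more can be done
None
```

I did the whole job and handed it in at about 26 s of the 64 s allowed. No verdict was reported.

**What I did**
- I took the dark-barred spanner out of the aluminium fork and lined its front tab up with the slot in the wrist picture. It went down to the slot floors with about 6–9 N of contact.
- I turned it clockwise about 37° until the ring came up tight, and on until it clicked. The torque rose to 0.47 N m, then fell to about 0.35 N m as the handle swung roughly 0.1 rad past the blade.
- When the click first showed, I could only put the swing at 0.03–0.07 rad. So I added one more 1.5° step to be sure it had broken over, which means I did not stop at the very first sign.
- I backed off until the blade sprang straight, lifted it out, hung the spanner back in its fork and moved the gripper clear.

**Last checks**
- **Spanner:** the wrist camera puts the bar within 0.2 mm of where it hung at the start. It looks upright in the side view, and the fork carried its weight at the original height.
- **Ring:** the slots moved about 35°, or 20 mm.
- **Other things:** everything visible looked unmoved by eye in the last pictures. I did not measure each one.

**Where measurements disagreed:** the top camera's first readings were about 3–4° off the wrist camera's for the bar and slot angles, and about 1.5 mm off for the ring centre. I used the wrist values. A 1 mm sideways offset of the spanner, seen just above the ring, was corrected before it went in.

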